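# Ready the tube mixer and dial in its drive play

## Robot

A 7-joint arm with a two-finger parallel gripper is mounted at the origin on a cart in front of the work surface, level with it; the furniture and walls round the work are solid. World frame = base frame: x ahead of the robot, y to its left, z up, the work surface at z = 0. Lengths are in m, angles in degrees, forces in N, time in s.
With the tool pointing down it reaches from about 0.4 to 0.9 m from the base axis. Payload 5.5 kg.
Tool frame: the origin (TCP) lies midway between the tips of the shut fingers; the grasp point (between the pads) lies 19 mm behind it (arm.pinch_z is the distance from the TCP to the grasp point, in m); z points along the fingers, y is the line along which they close (so a half turn about z gives the same grasp; the last joint's range is limited). The gripper opens to 92 mm and grips with 3 to 60 N. Pads are 19 mm wide; open, the fingers measure 130 mm over their backs; the gripper's body (75 mm by 190 mm) begins 47 mm behind the grasp point.
Start: joints at [90.997, 28.699, -24.465, 88.831, 12.651, 65.22, -12.049], TCP at [0.158, -0.63, 0.227] pointing down, gripper open.
Joint ranges: [-164.97, 164.97], [-17.58, 116.51], [-87.97, 89.64], [11.32, 138.91], [-80.73, 260.73], [10.89, 115.49], [-147.41, 147.41]. Speed limits (degrees/s): [147.25, 147.25, 180, 180, 180, 180, 180].

## Interface

Orientations are given as [roll, pitch, yaw] about the fixed x, y, z axes, in that order (R = Rz(yaw) Ry(pitch) Rx(roll)).
In Python, from plant import arm gives the robot as it stands. The module is installed in compiled form; this text tells all that it offers.
- The arm moves only by the tool apply_moves, never from a script. Its argument "increments" is text: rows parted by semicolons, each of 7 numbers parted by spaces: the opening, from 0 (shut) to 1 (fully open), then the shift along the tool's x, y, z normalised to -1 to 1, where 1 is 300 mm, then the turn, a rotation vector about the tool's x, y, z normalised to -1 to 1, where 1 is pi rad. In form: hand x y z wx wy wz; .... A call has exactly 5 rows; each row is the pose to reach, as a shift and turn from the pose commanded when the call began, along the tool's axes at that moment, turning the shorter way round; what a row does not reach only later rows make up. A row lasts 1/10 s, in which the tool goes at most 50 mm and 8.59 degrees, less where a joint would pass 70% of its speed; a pose out of reach is approached as far as the arm can. A call with a number of a shift or a turn outside -1 to 1 is refused whole. A call with a gripper value outside its range is refused whole. The fingers move at their own pace and stop on an object; the grip force is fixed at half the most. Time passes only in rows, so rows that repeat a pose let the fingers close, or fill a call up. It gives the time, the measured TCP pose, the force, the opening and the grip force at its end, in the units of the state.
- arm.sense(): the state, without advancing time (a new reading comes with each control period).
- arm.get_image(name): name is "scene" or "top" or "wrist"; returns (picture, depth): 400x640x3 uint8, red, green, blue; 400x640 float32, m along the optical axis (not along the pixel's ray), 0 where there is no reading.
- arm.camera_params(name): a dict with "camera_matrix" (3x3 intrinsics, pixels), "xyz" and "rotation" of the camera in the world. Camera axes: x right, y down, z forward; pixel columns grow to the right and rows downward; lengths in m; the calibration is good to about 2 mm. The wrist camera is an equidistant fisheye: a pixel r from the principal point sees the ray r / f radians off the axis. A picture is of the moment at which its call begins: read the wrist's pose just before it. camera_params takes no time and is no camera call; for the wrist camera it gives the pose at the moment of the call.
- arm.close_job(): hands the job in; it is judged then, once.
The state is a dict: "time_s": time; "qpos": joint angles; "dq": joint speeds; "tau": joint torques, N m; "position": TCP position; "tool_rot": TCP orientation; "ft_force": force on the tool from outside, world axes, zero at the start; "moment": the same for the moment, N m; "opening": finger opening in m; "grip_force": force on a finger pad.
Only numpy, scipy, OpenCV 4.12 (cv2) and the standard library are available. Lean on these libraries where they do the work, as an engineer would, in place of code of your own. Each camera call takes 0.05 s, during which the arm holds its last target. There are 200 camera calls.

## Task

Get the tube mixer ready to run: lay every capped conical tube from the bench across the cradle, each in its own pair of notches, then lower the retaining plate level over the two guide pins until it rests on their shoulders. Then measure the drive's free play: rock the test lever gently back past zero until it meets the sprung resistance, then forward until it meets the resistance at the other end, pressing each only a little (never more than about 7 degrees into the spring), and turn the compensation dial to the angle at which the drag needle has been left. Do not disturb the small bottle and the timer.

Things in the scene. Friction and masses are not known exactly. Their poses are not given: they have to be found in the camera images.
- mixer: bench tube mixer, fixed, upright: grey base 165 (x) x 415 (y) x 12 mm, spanning x -82 to 82, y -215 to 200 mm; -x edge is its front. Origin on the bench surface. At +y the tube cradle and two guide pins; at -y a white drive head, its flat top 42 mm above the bench, y -210 to -30 mm, carrying test lever, drag needle and compensation dial
- cradle (a point): middle of the cradle at notch floor height, 34 mm above the bench, (0, 85) mm in the mixer's frame, axes as the mixer's. White cross bars 14 mm thick lie along y at x = -36 and 36 mm; each has notches at y = -44, 0, 44 mm, 22 mm wide, 10 mm deep: a tube lies along x across both bars. Between the bars there are 22 mm of free depth below the notch floors
- pin_0 (a point): tip of the guide pin at (0, -11) mm in the mixer's frame, 100 mm above the bench: 10 mm steel pin, its last 10 mm tapered, standing on a plain shoulder 18 mm thick whose top is 62 mm above the bench
- pin_1 (a point): tip of the other, equal guide pin, at (0, 181) mm in the mixer's frame
- plate: loose aluminium plate 84 (x) x 224 (y) x 8 mm, 0.3 kg, origin centre of underside; two through holes 14 mm wide at y = -96 and 96 mm. T handle on top: web 10 mm thick (x), 60 long (y), z 8 to 41 mm, under a flange 20 x 64 mm, z 41 to 47: grip the web, fingertips 15 to 25 mm above the underside. Seated, its underside is 62 mm above the bench, clear of the tubes; either end may point either way
- vial_0: 15 ml capped conical tube, white, lying on the bench, 117 mm long, body about 17 mm thick, cap 22 mm; 30 g; may be absent. Long axis = its y; origin at its underside under the middle
- vial_0_mid (a point): middle of tube vial_0, 9 mm above its underside
- vial_1: 15 ml capped conical tube, white, lying on the bench, 117 mm long, body about 17 mm thick, cap 22 mm; 30 g; may be absent. Long axis = its y; origin at its underside under the middle
- vial_1_mid (a point): middle of tube vial_1, 9 mm above its underside
- vial_2: 15 ml capped conical tube, white, lying on the bench, 117 mm long, body about 17 mm thick, cap 22 mm; 30 g; may be absent. Long axis = its y; origin at its underside under the middle
- vial_2_mid (a point): middle of tube vial_2, 9 mm above its underside
- lever_axis (a point): vertical axis of test lever and needle at the drive head's top, 42 mm above the bench, (30, -85) mm in the mixer's frame
- lever_post (a point): top centre of the lever's upright round black post, 95 mm above the bench: 16 mm thick, 38 mm high, on an aluminium arm 14 mm wide (arm 49 to 57 mm above the bench), 75 mm from the lever's axis
- test_lever (a joint): lever angle, rad; 0 = towards the mixer's front (-x), positive anticlockwise seen from above: at q it points along (-cos q, -sin q) in the mixer's frame. Slight friction (0.03 N m), stays where left. Free play runs from 0 (low end) to an unknown angle of 0.45 to 0.9 (high end); beyond either end a sprung stop (6 N m per rad) resists
- stop_lo (a joint): how far the low-end sprung stop is pushed in, rad: 0 in the free play, grows as the lever is pushed below 0
- stop_hi (a joint): how far the high-end sprung stop is pushed in, rad: 0 in the free play, grows as the lever is pushed past the play's high end
- drag_needle (a joint): drag needle reading, rad; 0 = towards the mixer's front (-x), positive anticlockwise seen from above: at q it points along (-cos q, -sin q) in the mixer's frame. Thin dark pointer under the lever, same axis, read on ticks every 10 degrees. The lever pushes it to larger angles, both then pointing the same way; it stays at the furthest angle reached. Starts ahead of the lever, inside the play
- needle_tip (a point): tip of the drag needle, 86 mm from the lever's axis; x axis along the needle
- comp_dial (a joint): dial setting, rad, range -0.1 to 1.75; 0 = towards the mixer's front (-x), positive anticlockwise seen from above: at q it points along (-cos q, -sin q) in the mixer's frame. Ticks every 10 degrees, 0 to 70; friction 0.03 N m. Black knob: skirt 50 mm across, 42 to 52 mm above the bench, with a grip bar 12 mm thick, 46 mm long, 52 to 76 mm above it; the bar points along the setting, white line at the pointing end
- dial_grip (a point): top centre of the dial's grip bar, on the dial's vertical axis at (40, -175) mm in the mixer's frame, 76 mm above the bench; x axis along the bar
- flask: small capped laboratory bottle, 56 mm wide, 110 mm high, standing behind the mixer; a bystander
- timer: flat lab timer 68 x 64 x 19 mm lying behind the tubes, left of the mixer; a bystander
There are look-alikes about, which are no part of the job. Leave any red look-alike of the vial_0 alone.

How it is judged (in metres and radians):
On the way, in this order (a step that is already met when the one before it is completed fails the run):
1. every tube lies in the cradle notches (x of vial_0_mid in the frame of cradle between -0.015 and 0.015 m and y of vial_0_mid in the frame of cradle between -0.06 and 0.06 m and z of vial_0_mid in the frame of cradle between 0.003 and 0.016 m and angle between the y axis of each of vial_0, vial_1, vial_2 and the x axis of mixer, either way round below 0.15 rad and x of vial_1_mid in the frame of cradle between -0.015 and 0.015 m and y of vial_1_mid in the frame of cradle between -0.06 and 0.06 m and z of vial_1_mid in the frame of cradle between 0.003 and 0.016 m and x of vial_2_mid in the frame of cradle between -0.015 and 0.015 m and y of vial_2_mid in the frame of cradle between -0.06 and 0.06 m and z of vial_2_mid in the frame of cradle between 0.003 and 0.016 m), for 0.2 s.
2. the retaining plate rests level on both pins' shoulders (x of plate in the frame of cradle between -0.005 and 0.005 m and y of plate in the frame of cradle between -0.005 and 0.005 m and z of plate in the frame of cradle between 0.024 and 0.032 m and angle between the y axis of plate and the y axis of mixer, either way round below 0.04 rad and angle between plate's own z axis and vertical below 0.05 rad), for 0.2 s.
3. the lever has been rocked back until the low stop resists (pushed in over 0.015 rad) (value of joint stop_lo above 0.015 rad), for 0.1 s.
4. the lever has been rocked forward until the high stop resists (pushed in over 0.015 rad) (value of joint stop_hi above 0.015 rad), for 0.1 s.
At the end, for the whole second after the job is handed in: each present tube lies in a pair of notches (within 15 mm of the cradle middle along x and 0.15 rad), the plate rests level on both shoulders (5 mm, 0.04 rad), the dial points as the drag needle within 0.09 rad, no stop is left pressed over 0.03 rad (all of step 1 and all of step 2 and angle between the x axis of dial_grip and the x axis of needle_tip, either way round below 0.09 rad and linear speed of plate below 0.02 m/s and value of joint each of stop_hi, stop_lo below 0.03 rad); the robot touches nothing.
It fails at once if the lever is forced more than 0.13 rad into a sprung stop (value of joint any of stop_lo, stop_hi above 0.13 rad).
It fails at once if a bystander is moved more than 3 cm (distance of any of flask, timer from where it was at the start of the episode above 0.03 m).
Of vial_0, vial_1, vial_2 only 2 to 3 are there at a start; the rules pass over those that are not, and their reading is None.
At some moment in a run one of vial_0, vial_1, vial_2 may be knocked a few centimetres aside while the robot is not near it.
Once in a run the grip may slacken for a moment while it holds something.
It also fails if it takes over 210 s, if anything falls off the work surface, if the arm or the gripper's body presses on something with over 40 N, if the wrist force passes 120 N, or if a joint passes its speed limit or range.

## Working session

There is one attempt and no reset: what is moved stays moved. The work goes in short steps, Python scripts to look and compute and a tool call to move; the robot and the scene stay as the last step left them, time stands still between calls to the robot, and variables do not carry over. Pictures are saved under pics/ and viewed, at most 16 in all, crops included, and the job is handed in when it is done.

Besides the shell and the picture viewer there is one more tool, called after "Emit:" in YAML: its name, and indented under it one key for each argument. apply_moves: Moves the arm, as the interface text tells. Its arguments: {"type":"object","properties":{"increments":{"type":"string"}},"required":["increments"]}

```bash
mkdir -p pics; python3 - <<'E'
from plant import arm
import cv2,numpy as np
s=arm.sense();print(s)
for n in("scene","top"):
    p=arm.camera_params(n);print(n,p)
    im,d=arm.get_image(n);np.savez(f"{n}0.npz",im=im,d=d);cv2.imwrite(f"pics/{n}0.png",im[...,::-1])
E
```

```text
{'time_s': 0.0, 'qpos': array([ 90.99717717,  28.75340134, -24.45159532,  88.89151971,
        12.6514905 ,  65.2186697 , -12.04859338]), 'dq': array([-0.06793913, -0.00191981,  0.05362426,  0.07220972, -0.00871515,
        0.00680625, -0.00876194]), 'tau': array([ 1.24837152e-03, -5.66592443e+01, -5.81618696e+00, -2.79114568e+01,
       -6.87271426e-02,  3.08962818e-02,  1.45777967e-04]), 'position': array([ 0.15793135, -0.62980576,  0.22567976]), 'tool_rot': array([-1.79889787e+02, -2.60589660e-03,  1.40856368e+01]), 'ft_force': array([-0.55668244,  0.11824825, -0.37186146]), 'moment': array([-0.00372156,  0.04363429, -0.00184113]), 'grip_force': 0.0, 'opening': 0.09174126604454433}
scene {'camera_matrix': array([[477.70380998,   0.        , 322.9904524 ],
       [  0.        , 477.70380998, 199.98709296],
       [  0.        ,   0.        ,   1.        ]]), 'xyz': array([-0.18455264,  0.42952351,  1.23374411]), 'rotation': array([-143.76069251,    0.33469176, -117.97568843])}
top {'camera_matrix': array([[433.48773416,   0.        , 321.57410051],
       [  0.        , 433.48773416, 198.58102973],
       [  0.        ,   0.        ,   1.        ]]), 'xyz': array([0.40663437, 0.0351458 , 1.61181198]), 'rotation': array([-174.04512655,   -0.5250488 ,  -91.21899666])}
```

View pics/scene0.png

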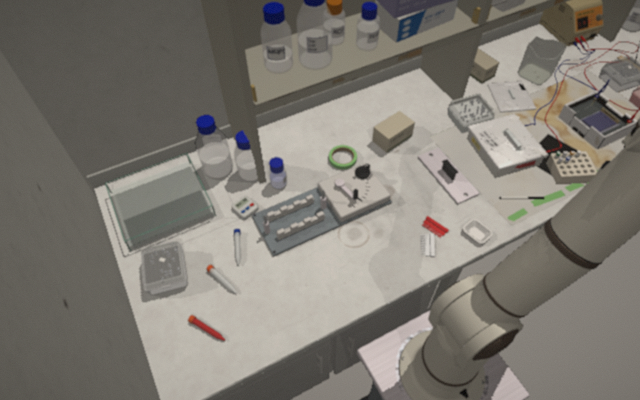

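View pics/top0.png

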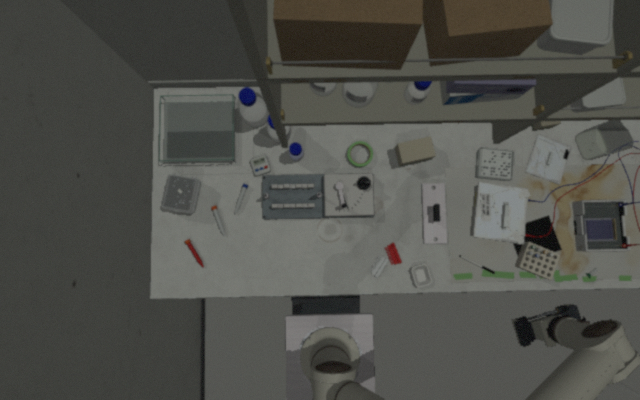

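Two tubes (blue cap near 241,198, orange cap near 218,219 in top), a red look-alike (195,253), mixer at about (318,197), plate at (433,212), bottle at (296,150), and timer at (260,165).

```bash
cat > h.py <<'E'
import numpy as np,cv2
from scipy.spatial.transform import Rotation as R
from plant import arm
def rays(p,u,v,fish=False):
    K=p["camera_matrix"];x=(np.asarray(u,float)-K[0,2])/K[0,0];y=(np.asarray(v,float)-K[1,2])/K[1,1]
    if fish:
        r=np.hypot(x,y);s=np.where(r>1e-9,np.sin(r)/np.maximum(r,1e-9),1);d=np.stack([x*s,y*s,np.cos(r)],-1)
    else: d=np.stack([x,y,np.ones_like(x)],-1)
    return d@R.from_euler("xyz",p["rotation"],degrees=True).as_matrix().T
def cloud(p,d,fish=False):
    v,u=np.mgrid[:d.shape[0],:d.shape[1]];r=rays(p,u,v,fish)
    if fish:
        Rm=R.from_euler("xyz",p["rotation"],degrees=True).as_matrix();r=r/np.maximum(r@Rm[:,2],.05)[...,None]
    return p["xyz"]+r*d[...,None]
def onplane(p,u,v,z,fish=False):
    r=rays(p,u,v,fish);return p["xyz"]+r*((z-p["xyz"][2])/r[...,2])[...,None]
def go(x,y,z,yaw):
    "print increments from measured pose, tool kept pointing down"
    s=arm.sense();A=R.from_euler("xyz",s["tool_rot"],degrees=True)
    sh=A.inv().apply(np.array([x,y,z])-s["position"])/.3
    yaw=(yaw-s["tool_rot"][2]+90)%180-90+s["tool_rot"][2]
    t=(A.inv()*R.from_euler("xyz",[180,0,yaw],degrees=True)).as_rotvec()/np.pi
    print("shift",sh.round(3),"turn",t.round(3),"mm",np.linalg.norm(sh)*300, "yaw",yaw)
E
python3 - <<'E'
from h import *
p=arm.camera_params("top");f=np.load("top0.npz");im,d=f["im"],f["d"];P=cloud(p,d);z=P[...,2]
big=cv2.resize(im[130:290,150:470],None,fx=2.5,fy=2.5,interpolation=cv2.INTER_CUBIC)
cv2.imwrite("pics/topcrop.png",np.clip(big[...,::-1]*1.6,0,255))
print("bench z",np.median(z[225:245,250:300]))
def rep(n,m,k=1):
    c,l,st,ce=cv2.connectedComponentsWithStats(m.astype(np.uint8))
    for i in range(1,c):
        if st[i,4]<30: continue
        q=P[l==i];r=cv2.minAreaRect((q[:,:2]*1000).astype(np.float32));print(n,st[i],ce[i].round(0),q.mean(0).round(3),np.median(q[:,2]).round(3),[np.round(a,1) for a in r])
roi=np.zeros(z.shape,bool);roi[160:275,160:460]=1
rep("obj",roi&(z>.006)&(z<.3))
print("shelf",np.median(z[60:80,330:400]),P[122,330],P[100,330],P[140,280])
E
```

```text
bench z 0.0006314698935435681
obj [160 160  76   5 168] [195. 161.] [0.722 0.484 0.027] 0.023 [array([719.6, 476. ]), array([276.5,  12.1]), np.float64(89.5)]
obj [250 160  22  17 258] [260. 167.] [0.697 0.244 0.017] 0.017 [array([701.2, 241.7]), array([68. , 66.7]), np.float64(18.2)]
obj [349 160  22   8  91] [360. 163.] [ 0.703 -0.129  0.017] 0.018 [array([ 702.3, -127.5]), array([78.6, 25.8]), np.float64(89.1)]
obj [397 160  29   8 108] [408. 162.] [ 0.699 -0.302  0.043] 0.043 [array([ 698.9, -321.2]), array([103.9,  26.1]), np.float64(88.2)]
obj [ 160  173   41   44 1245] [180. 193.] [0.6   0.529 0.044] 0.042 [array([599.1, 541.1]), array([141.4, 141.7]), np.float64(78.7)]
obj [ 260  172  116   49 4849] [318. 196.] [0.582 0.032 0.029] 0.032 [array([585.2,  32.5]), array([425.7, 179.2]), np.float64(89.7)]
obj [234 183  14  32 143] [241. 197.] [0.583 0.316 0.017] 0.017 [array([577.3, 317.7]), array([ 20. , 118.8]), np.float64(70.8)]
obj [ 421  182   27   62 1099] [434. 213.] [ 0.511 -0.397  0.014] 0.01 [array([ 513.9, -396.7]), array([ 95.2, 227.8]), np.float64(89.4)]
obj [210 204  15  32 153] [218. 219.] [0.506 0.4   0.016] 0.017 [array([503.1, 397.9]), array([120.6,  29.1]), np.float64(23.3)]
obj [184 239  20  30 155] [194. 252.] [0.388 0.488 0.016] 0.016 [array([380.2, 486.3]), array([118.2,  26.8]), np.float64(29.0)]
obj [411 263  19  12 103] [420. 269.] [ 0.309 -0.338  0.014] 0.014 [array([ 308.8, -336.2]), array([66.3, 39.4]), np.float64(88.7)]
shelf 0.6957823893594342 [ 0.76953382 -0.00953088  0.34127158] [ 0.83714525 -0.01107187  0.34246896] [0.77068966 0.15929955 0.12278568][ WARN:0@0.386] global loadsave.cpp:1063 imwrite_ Unsupported depth image for selected encoder is fallbacked to CV_8U.
```

View pics/topcrop.png

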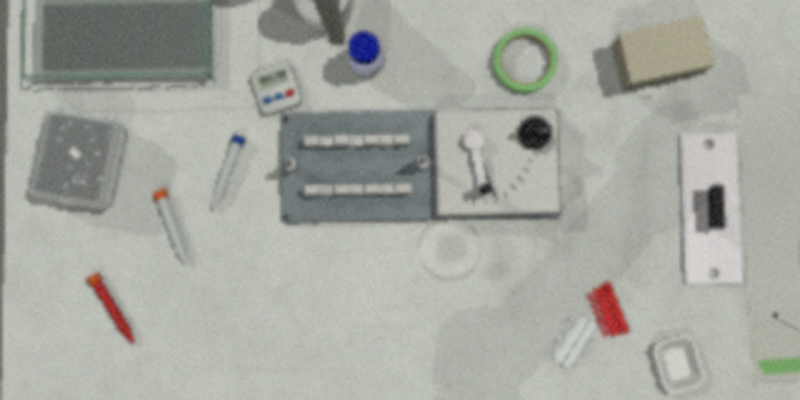

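The crop shows the mixer aligned with the world axes (cradle left, head right), two white tubes to its left, and the plate at right with holes at its ends. I'll look from the wrist camera on the way.

Emit:
apply_moves:
  increments: "1 .58 -.335 -.2 0 0 0;1 .58 -.335 -.2 0 0 0;1 .58 -.335 -.2 0 0 0;1 .58 -.335 -.2 0 0 0;1 .58 -.335 -.2 0 0 0"

```text
time_s: 0.6
position: [0.3092, -0.4856, 0.2889]
tool_rot: [179.9, -0.2, 14.7]
ft_force: [0.2, 0.2, 0.9]
opening: 0.092
grip_force: 0.0
```

Emit:
apply_moves:
  increments: "1 .58 -.335 -.2 0 0 0;1 .58 -.335 -.2 0 0 0;1 .58 -.335 -.2 0 0 0;1 .58 -.335 -.2 0 0 0;1 .58 -.335 -.2 0 0 0"

```text
time_s: 1.1
position: [0.4522, -0.3449, 0.3488]
tool_rot: [180.0, -0.3, 14.6]
ft_force: [0.8, 1.1, -0.6]
opening: 0.0921
grip_force: 0.0
```

```bash
python3 - <<'E'
from h import *
s=arm.sense();print(s["time_s"],s["position"],s["tool_rot"],s["qpos"])
p=arm.camera_params("wrist");print(p)
im,d=arm.get_image("wrist");np.savez("w1.npz",im=im,d=d);cv2.imwrite("pics/w1.png",im[...,::-1])
print("depth",np.percentile(d,[0,5,50,95]))
go(.5,.03,.33,0)
E
```

```text
1.1 [ 0.45224545 -0.34490199  0.34880508] [179.97197068  -0.27465047  14.63902298] [ 63.80819719  16.02035459 -35.98460442  91.65316291   9.47863742
  75.2408556  -48.86525387]
{'camera_matrix': array([[309.70691629,   0.        , 315.47772133],
       [  0.        , 309.70691629, 203.04799285],
       [  0.        ,   0.        ,   1.        ]]), 'xyz': array([ 0.52377192, -0.32634244,  0.50661075]), 'rotation': array([ 1.64274267e+02, -5.49944022e-02, -7.53447580e+01])}
depth [0.         0.05800981 0.44439217 0.76969047]
shift [ 0.473 -1.173  0.062] turn [ 0.    -0.001  0.081] mm 379.7497571583514 yaw 3.552713678800501e-15
```

View pics/w1.png

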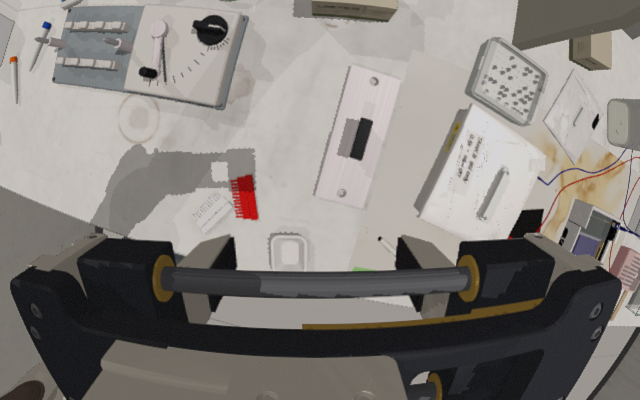

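The wrist view shows the plate with both holes (373,81 and 341,192), the mixer at upper left with lever, needle and dial, and the tubes at far left.

Emit:
apply_moves:
  increments: "1 .107 -.62 .03 0 0 0;1 .107 -.62 .03 0 0 0;1 .107 -.62 .03 0 0 0;1 .107 -.62 .03 0 0 0;1 .107 -.62 .03 0 0 0"

```text
time_s: 1.65
position: [0.4317, -0.1581, 0.3374]
tool_rot: [-180.0, 0.1, 14.4]
ft_force: [-0.3, -0.9, 0.9]
opening: 0.0919
grip_force: 0.0
```

Emit:
apply_moves:
  increments: "1 .107 -.62 .03 0 0 .081;1 .107 -.62 .03 0 0 .081;1 .107 -.62 .03 0 0 .081;1 .107 -.62 .03 0 0 .081;1 .107 -.62 .03 0 0 .081"

```text
time_s: 2.15
position: [0.4179, 0.0294, 0.3286]
tool_rot: [-180.0, -0.0, -0.1]
ft_force: [-0.8, -0.5, 0.1]
opening: 0.0917
grip_force: 0.0
```

```bash
python3 - <<'E'
from h import *
s=arm.sense();print(s["time_s"],s["position"],s["tool_rot"],s["qpos"])
p=arm.camera_params("wrist")
im,d=arm.get_image("wrist");np.savez("w2.npz",im=im,d=d,p=p);cv2.imwrite("pics/w2.png",im[...,::-1])
P=cloud(p,d,True);z=P[...,2]
K=p["camera_matrix"];print(K[0,2],K[1,2])
ok=(d>0)&(z>.006)&(z<.2)&(np.mgrid[:400,:640][0]<235)
c,l,st,ce=cv2.connectedComponentsWithStats(ok.astype(np.uint8))
print("bench",np.median(z[(d>0)&(np.abs(z)<.006)]))
for i in range(1,c):
    if st[i,4]<150: continue
    q=P[l==i];r=cv2.minAreaRect((q[:,:2]*1000).astype(np.float32));print(st[i],q.mean(0).round(3),[np.round(a,1) for a in r])
h=(d>0)&(np.abs(z-.042)<.003)&(P[...,0]>.45)&(P[...,0]<.72)&(P[...,1]<.1)&(P[...,1]>-.25);q=P[h]
print("head",cv2.minAreaRect((q[:,:2]*1000).astype(np.float32)),np.median(q[:,2]))
E
```

```text
2.15 [0.41789885 0.02939751 0.32864425] [-1.79992806e+02 -5.67167613e-03 -1.20945128e-01] [ 47.3323618   -2.27610505 -52.75070626 111.23318434  -1.93315084
  70.14904556 -94.86103017]
315.4777213337598 203.04799284774492
bench -0.000505067403654802
[    0     0   140   235 12332] [0.586 0.597 0.045] [array([615. , 521.7]), array([595.7, 406.4]), np.float64(11.4)]
[  166     0   285   116 27267] [0.583 0.034 0.029] [array([605.5,  51.1]), array([452.8, 205.4]), np.float64(89.9)]
[ 488    0   75   19 1226] [ 0.706 -0.323  0.05 ] [array([ 717.7, -333.8]), array([ 31.9, 127.7]), np.float64(11.4)]
[ 581    0   59  235 9102] [ 0.562 -0.613  0.048] [array([ 583.9, -664.3]), array([290.2, 624.3]), np.float64(89.8)]
[134  42  25  67 599] [0.584 0.313 0.015] [array([579.7, 318.2]), array([ 20. , 115.8]), np.float64(67.9)]
[ 523   60   40  122 3521] [ 0.512 -0.395  0.012] [array([ 512.4, -399.9]), array([ 87.5, 224.8]), np.float64(89.6)]
[ 95  95  27  61 518] [0.506 0.396 0.014] [array([500. , 397.3]), array([117.2,  20.3]), np.float64(18.0)]
[ 66 164  34  52 421] [0.389 0.484 0.014] [array([382.8, 484.4]), array([116.6,  22.7]), np.float64(31.2)]
[563 202  30  30 189] [ 0.324 -0.542  0.01 ] [array([ 321. , -547.9]), array([141. ,  12.2]), np.float64(61.5)]
[495 218  27  17 212] [ 0.312 -0.341  0.013] [array([ 311.2, -336.3]), array([66.7, 34.8]), np.float64(85.3)]
head ((584.10400390625, -36.022674560546875), (154.2315673828125, 270.8598327636719), 0.19371627271175385) 0.041474676922342135
```

View pics/w2.png

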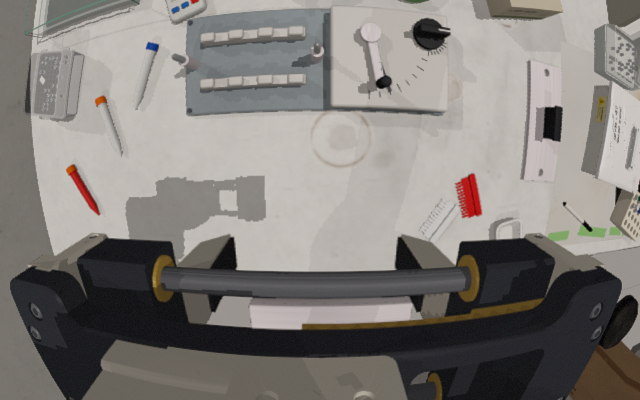

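Same scene from closer: tubes with blue cap at (146,75) and orange cap at (109,125), mixer upright, lever a bit off zero, dial bar pointing right (about 90°).

```bash
python3 - <<'E'
from h import *
f=np.load("w2.npz",allow_pickle=True);im,d,p=f["im"],f["d"],f["p"].item()
P=cloud(p,d,True);X,Y,z=P[...,0],P[...,1],P[...,2];ok=(d>0)
m=ok&(z>.039)&(z<.05)&(Y>.05)&(Y<.22)&(X>.5)&(X<.67)
c,l,st,ce=cv2.connectedComponentsWithStats(m.astype(np.uint8))
for i in range(1,c):
    if st[i,4]>40:q=P[l==i];print("bar",st[i,4],q.min(0).round(4),q.max(0).round(4),q.mean(0).round(4))
for lo,hi in((.058,.066),(.075,.11)):
  for a,b in((-.02,.06),(.19,.26)):
    m=ok&(z>lo)&(z<hi)&(Y>a)&(Y<b)&(X>.5)&(X<.67)
    q=P[m];print("pin",len(q),q.min(0).round(4),q.max(0).round(4),np.median(q,0).round(4))
for w,(u0,u1,v0,v1) in(("blue",(130,165,38,115)),("orange",(90,130,90,160))):
    m=np.zeros(z.shape,bool);m[v0:v1,u0:u1]=1;m&=ok&(z>.005)&(z<.03)
    q=P[m];c=q.mean(0);u=np.linalg.svd(q[:,:2]-c[:2])[2][0] if 0 else np.linalg.eigh(np.cov((q[:,:2]).T))[1][:,1]
    u*=np.sign(u[0]);t=(q[:,:2]-c[:2])@u;n=(q[:,:2]-c[:2])@[-u[1],u[0]]
    a,b=np.percentile(t,[.5,99.5]);print(w,"len",b-a,"mid",c[:2]+u*(a+b)/2,"yaw",np.degrees(np.arctan2(u[1],u[0])),"wid",np.ptp(n))
# head edges: front edge x, -y edge
m=ok&(np.abs(z-.042)<.004)&(Y<-.0)&(Y>-.2)&(X>.45)&(X<.7)
for y in(-.03,-.06,-.09,-.12,-.14):
    k=m&(np.abs(Y-y)<.006);print(y,np.percentile(X[k],[0,1,2,98,100]).round(4))
k=m&(X<.58);print("yr",np.percentile(Y[k],[.2,99]))
E
```

```text
bar 139 [0.6132 0.0896 0.0392] [0.6283 0.111  0.0454] [0.6201 0.1007 0.0426]
bar 117 [0.6131 0.0505 0.0394] [0.6274 0.0679 0.0453] [0.6197 0.0588 0.0429]
bar 129 [0.6132 0.1331 0.0392] [0.6286 0.1562 0.0451] [0.6202 0.1441 0.0427]
bar 123 [0.613  0.1775 0.039 ] [0.6285 0.1996 0.0458] [0.6204 0.1878 0.0426]
bar 138 [0.5415 0.0903 0.04  ] [0.5547 0.1124 0.0456] [0.5483 0.1009 0.0429]
bar 116 [0.5416 0.0504 0.0397] [0.555  0.0678 0.0458] [0.5485 0.0591 0.0428]
bar 130 [0.5418 0.1339 0.0391] [0.555  0.1553 0.0454] [0.5484 0.1437 0.0429]
bar 124 [0.5416 0.1773 0.0392] [0.5554 0.1993 0.0451] [0.5483 0.1879 0.0429]
pin 82 [0.5756 0.0186 0.0581] [0.5917 0.0362 0.066 ] [0.5811 0.0281 0.0615]
pin 67 [0.5759 0.21   0.0582] [0.593  0.2255 0.0659] [0.5832 0.2148 0.0613]
pin 57 [0.58   0.0216 0.0766] [0.5887 0.0307 0.1007] [0.583  0.0269 0.0913]
pin 68 [0.58   0.2134 0.075 ] [0.5895 0.2215 0.1005] [0.5834 0.2162 0.0899]
blue len 0.113939608293318 mid [0.57897863 0.3151218 ] yaw -20.91170345855666 wid 0.02012101644908315
orange len 0.1139467506531953 mid [0.50129658 0.39454422] yaw 19.081741564061133 wid 0.020407162501161664
-0.03 [0.507  0.5094 0.5103 0.6556 0.6594]
-0.06 [0.5069 0.5095 0.5097 0.6581 0.6598]
-0.09 [0.5078 0.5095 0.5109 0.6566 0.6614]
-0.12 [0.5068 0.5097 0.511  0.6575 0.662 ]
-0.14 [0.5068 0.5093 0.5098 0.6581 0.6621]
yr [-0.17022401 -0.00143839]
```

Emit:
apply_moves:
  increments: ".6 .268 -.477 .382 0 0 0;.6 .268 -.477 .382 0 0 0;.6 .268 -.477 .382 0 0 0;.6 .268 -.477 .382 0 0 0;.6 .268 -.477 .382 0 0 0"

```text
time_s: 2.7
position: [0.499, 0.1709, 0.2076]
tool_rot: [-179.8, 0.6, -0.2]
ft_force: [-0.9, -0.3, -0.8]
opening: 0.0574
grip_force: 0.0
```

Emit:
apply_moves:
  increments: ".6 .268 -.477 .382 0 0 .116;.6 .268 -.477 .382 0 0 .116;.6 .268 -.477 .382 0 0 .116;.6 .268 -.477 .382 0 0 .116;.6 .268 -.477 .382 0 0 .116"

```text
time_s: 3.2
position: [0.5809, 0.2978, 0.1048]
tool_rot: [179.8, -0.3, -21.8]
ft_force: [0.8, 0.0, -0.2]
opening: 0.0552
grip_force: 0.0
```

```bash
cat >> h.py <<'E'
def tubes(n):
    "wrist view: white/red tubes lying loose on the bench or in the cradle, mid and yaw"
    p=arm.camera_params("wrist");im,d=arm.get_image("wrist");np.savez(n+".npz",im=im,d=d,p=p);cv2.imwrite(f"pics/{n}.png",im[...,::-1])
    P=cloud(p,d,True);z=P[...,2];m=(d>0)&(z>.005)&(z<.03)&(P[...,1]>.26)&(P[...,0]<.66)&(np.mgrid[:400,:640][0]<235)
    c,l,st,ce=cv2.connectedComponentsWithStats(m.astype(np.uint8))
    for i in range(1,c):
        if 250<st[i,4]<6000:
            q=P[l==i][:,:2];c0=q.mean(0);u=np.linalg.eigh(np.cov(q.T))[1][:,1];u*=np.sign(u[0]);t=(q-c0)@u;a,b=np.percentile(t,[.5,99.5])
            print("comp",st[i],"len",round(b-a,4),"mid",(c0+u*(a+b)/2).round(4),"yaw",np.degrees(np.arctan2(u[1],u[0])).round(1),"rgb",im[l==i].mean(0).round())
E
python3 - <<'E'
from h import *
s=arm.sense();print(s["position"],s["tool_rot"],s["qpos"])
tubes("w3");go(.579,.315,.005,-20.9)
E
```

```text
[0.58087599 0.29783915 0.10478636] [179.84943077  -0.28519827 -21.81482703] [ -23.78697457   34.63927405   -8.19870164   94.29805146    6.35607653
   51.45459496 -146.32853486]
comp [ 277  148   27   87 1806] len 0.0728 mid [0.6    0.3106] yaw -20.0 rgb [149. 156. 172.]
comp [110 206  31  29 416] len 0.0336 mid [0.6359 0.4678] yaw -2.1 rgb [171. 168. 166.]
shift [-0.01  -0.021  0.313] turn [ 0.    -0.001 -0.002] mm 94.22247147438986 yaw -20.89999999999999
```

Emit:
apply_moves:
  increments: ".6 0 0 -.1 0 0 .23;.6 0 0 -.1 0 0 .23;.6 0 0 -.1 0 0 .23;.6 0 0 -.1 0 0 .23;.6 0 0 -.1 0 0 .23"

```text
time_s: 3.75
position: [0.5786, 0.2991, 0.1353]
tool_rot: [179.7, 0.0, -57.8]
ft_force: [0.2, -1.8, -2.9]
opening: 0.0548
grip_force: 0.0
```

Emit:
apply_moves:
  increments: ".6 0 0 0 0 0 .23;.6 0 0 0 0 0 .23;.6 0 0 0 0 0 .23;.6 0 0 0 0 0 .23;.6 0 0 0 0 0 .23"

```text
time_s: 4.25
position: [0.5613, 0.2402, 0.102]
tool_rot: [-179.3, 4.0, -88.3]
ft_force: [1.1, 0.2, 1.2]
opening: 0.055
grip_force: 0.0
```

Emit:
apply_moves:
  increments: ".6 0 0 0 0 0 .23;.6 0 0 0 0 0 .23;.6 0 0 0 0 0 .23;.6 0 0 0 0 0 .23;.6 0 0 0 0 0 .23"

```text
time_s: 4.75
position: [0.5122, 0.1304, 0.1013]
tool_rot: [179.5, 11.8, -109.7]
ft_force: [-0.3, 0.8, -0.3]
opening: 0.0551
grip_force: 0.0
```

Emit:
apply_moves:
  increments: ".6 0 0 0 0 0 .23;.6 0 0 0 0 0 .23;.6 0 0 0 0 0 .23;.6 0 0 0 0 0 .23;.6 0 0 0 0 0 .23"

```text
time_s: 5.25
position: [0.4356, 0.0269, 0.0934]
tool_rot: [171.9, 16.5, -134.8]
ft_force: [0.5, -0.5, 0.4]
opening: 0.0546
grip_force: 0.0
```

```bash

python3 - <<'E'
from h import *
s=arm.sense();print(s["position"],s["tool_rot"],s["qpos"])
tubes("w4");go(.579,.315,.06,-20.9);go(.5013,.3945,.06,19.1)
E
```

```text
[0.43564468 0.02689715 0.09337318] [ 171.92603517   16.50096066 -134.80224488] [ -53.31513222   64.78264592   89.64449399  131.08589467  -80.63192286
   88.95545489 -147.23147682]
shift [-0.957  0.286  0.437] turn [0.092 0.054 0.367] mm 327.0340741624461 yaw -200.9
shift [-0.959  0.652  0.491] turn [0.065 0.079 0.147] mm 377.77957452747154 yaw -160.9
```

```bash

python3 - <<'E'
from h import *
s=arm.sense();A=R.from_euler("xyz",s["tool_rot"],degrees=True)
for x,y,z,yaw in((.45,.05,.25,-100),(.5,.15,.3,-20)):
    B=R.from_euler("xyz",[180,0,yaw],degrees=True)
    print((A.inv().apply(np.array([x,y,z])-s["position"])/.3).round(3),((A.inv()*B).as_rotvec()/np.pi).round(3))
E
```

```text
[-0.245  0.087 -0.468] [ 0.016  0.101 -0.188]
[-0.631  0.215 -0.512] [-0.062  0.103 -0.628]
```

Emit:
apply_moves:
  increments: ".6 -.245 .087 -.468 .016 .101 -.188;.6 -.245 .087 -.468 .016 .101 -.188;.6 -.245 .087 -.468 .016 .101 -.188;.6 -.245 .087 -.468 .016 .101 -.188;.6 -.245 .087 -.468 .016 .101 -.188"

```text
time_s: 5.8
position: [0.4778, 0.0289, 0.2121]
tool_rot: [179.5, 1.6, -97.1]
ft_force: [0.4, 1.0, 0.2]
opening: 0.0552
grip_force: 0.0
```

```bash

python3 - <<'E'
from h import *
s=arm.sense();print(s["position"],s["tool_rot"],s["qpos"]);go(.5,.1,.3,-60)
E
```

```text
[0.47780081 0.02892934 0.21214432] [179.46447812   1.62956979 -97.14164501] [ -68.17856255   42.20341048   89.64539678  115.74748879  -46.41442779
   72.33057026 -147.23927598]
shift [-0.252 -0.041 -0.286] turn [-0.     0.01  -0.206] mm 115.16276458462112 yaw -60.0
```

Emit:
apply_moves:
  increments: ".6 -.25 -.04 -.286 0 .01 -.206;.6 -.25 -.04 -.286 0 .01 -.206;.6 -.25 -.04 -.286 0 .01 -.206;.6 -.25 -.04 -.286 0 .01 -.206;.6 -.25 -.04 -.286 0 .01 -.206"

```text
time_s: 6.3
position: [0.4987, 0.0979, 0.2986]
tool_rot: [180.0, 0.1, -60.2]
ft_force: [0.5, 0.2, 0.2]
opening: 0.0552
grip_force: 0.0
```

Emit:
apply_moves:
  increments: ".6 0 0 0 0 0 -.23;.6 0 0 0 0 0 -.23;.6 0 0 0 0 0 -.23;.6 0 0 0 0 0 -.23;.6 0 0 0 0 0 -.23"

```text
time_s: 6.8
position: [0.4982, 0.0967, 0.2979]
tool_rot: [180.0, 0.2, -18.9]
ft_force: [-0.7, -0.4, -0.1]
opening: 0.055
grip_force: 0.0
```

Emit:
apply_moves:
  increments: ".6 0 0 0 0 0 -.23;.6 0 0 0 0 0 -.23;.6 0 0 0 0 0 -.23;.6 0 0 0 0 0 -.23;.6 0 0 0 0 0 -.23"

```text
time_s: 7.3
position: [0.4983, 0.0966, 0.2978]
tool_rot: [-179.9, 0.1, 22.5]
ft_force: [0.4, -0.1, 0.2]
opening: 0.0554
grip_force: 0.0
```

Emit:
apply_moves:
  increments: ".6 0 0 0 0 0 -.23;.6 0 0 0 0 0 -.23;.6 0 0 0 0 0 -.23;.6 0 0 0 0 0 -.23;.6 0 0 0 0 0 -.23"

```text
time_s: 7.8
position: [0.4983, 0.0965, 0.2977]
tool_rot: [-179.8, 0.1, 63.9]
ft_force: [-0.3, 0.4, -0.1]
opening: 0.0554
grip_force: 0.0
```

```bash

python3 - <<'E'
from h import *
s=arm.sense();print(s["position"],s["tool_rot"],s["qpos"]);go(.5,.2,.3,159);go(.579,.315,.1,159)
E
```

```text
[0.49825593 0.09650639 0.29767124] [-1.79827982e+02  5.98635146e-02  6.39206705e+01] [-62.19782235  12.44426286  56.03211061 105.97732924 -11.1951466
  67.56457365 -28.52734373]
shift [ 0.312 -0.146 -0.008] turn [-0.001  0.001  0.472] mm 103.53449994827086 yaw -21.0
shift [ 0.773 -0.076  0.658] turn [-0.001  0.001  0.472] mm 305.5044703709683 yaw -21.0
```

Emit:
apply_moves:
  increments: ".6 0 0 0 0 0 -.2;.6 0 0 0 0 0 -.2;.6 0 0 0 0 0 -.2;.6 0 0 0 0 0 -.2;.6 0 0 0 0 0 -.2"

```text
time_s: 8.3
position: [0.4982, 0.0967, 0.2976]
tool_rot: [-179.8, -0.1, 99.7]
ft_force: [0.3, 1.0, -0.1]
opening: 0.0549
grip_force: 0.0
```

Emit:
apply_moves:
  increments: ".6 0 0 0 0 0 -.2;.6 0 0 0 0 0 -.2;.6 0 0 0 0 0 -.2;.6 0 0 0 0 0 -.2;.6 0 0 0 0 0 -.2"

```text
time_s: 8.8
position: [0.498, 0.0978, 0.2974]
tool_rot: [-179.9, -0.2, 135.7]
ft_force: [0.1, -0.3, 0.0]
opening: 0.0549
grip_force: 0.0
```

Emit:
apply_moves:
  increments: ".6 0 0 0 0 0 -.128;.6 0 0 0 0 0 -.128;.6 0 0 0 0 0 -.128;.6 0 0 0 0 0 -.128;.6 0 0 0 0 0 -.128"

```text
time_s: 9.3
position: [0.4979, 0.0988, 0.2973]
tool_rot: [-180.0, -0.2, 158.5]
ft_force: [0.1, 0.7, 0.6]
opening: 0.0549
grip_force: 0.0
```

```bash

python3 - <<'E'
from h import *
s=arm.sense();print(s["position"],s["tool_rot"],s["qpos"]);go(.579,.315,.1,159)
E
```

```text
[0.49789568 0.09882271 0.29734426] [-179.95987521   -0.2006973   158.45555749] [-50.52579428  10.02051495  41.25442172 105.70583707  -7.23157984
  67.08565049  61.59882975]
shift [0.011 0.77  0.657] turn [-0.    -0.001 -0.003] mm 303.73555765317826 yaw 159.0
```

Emit:
apply_moves:
  increments: ".6 0 .385 .2 0 0 0;.6 0 .385 .2 0 0 0;.6 0 .385 .2 0 0 0;.6 0 .385 .2 0 0 0;.6 0 .385 .2 0 0 0"

```text
time_s: 9.8
position: [0.5391, 0.2069, 0.2366]
tool_rot: [-179.8, -0.2, 158.7]
ft_force: [0.2, -0.5, -0.3]
opening: 0.0554
grip_force: 0.0
```

Emit:
apply_moves:
  increments: ".6 .011 .385 .457 0 0 0;.6 .011 .385 .457 0 0 0;.6 .011 .385 .457 0 0 0;.6 .011 .385 .457 0 0 0;.6 .011 .385 .457 0 0 0"

```text
time_s: 10.3
position: [0.5756, 0.3172, 0.097]
tool_rot: [-179.8, -0.4, 158.9]
ft_force: [-1.0, 0.7, 0.1]
opening: 0.055
grip_force: 0.0
```

```bash

python3 - <<'E'
from h import *
s=arm.sense();print(s["position"],s["tool_rot"],s["qpos"]);tubes("w5");go(.579,.315,.005,159)
E
```

```text
[0.57555239 0.31724112 0.09696919] [-179.75839914   -0.36797184  158.86078154] [-52.32871367  39.01139235  30.52094043  94.38834643 -23.56475325
  53.56149799  55.8118835 ]
comp [ 575    0   52  174 2584] len 0.1946 mid [0.5615 0.6598] yaw -0.0 rgb [136. 132. 125.]
comp [ 327   31  104  120 2889] len 0.1135 mid [0.5007 0.3968] yaw 19.6 rgb [183. 169. 158.]
comp [ 483   89   19  138 1595] len 0.1168 mid [0.5879 0.4767] yaw -11.7 rgb [172. 169. 166.]
comp [ 309  140   21   95 1649] len 0.0755 mid [0.5605 0.3256] yaw -20.4 rgb [190. 188. 183.]
shift [-0.008  0.003  0.314] turn [-0.001 -0.001 -0.001] mm 94.27290161427835 yaw 159.0
```

View pics/w5.png

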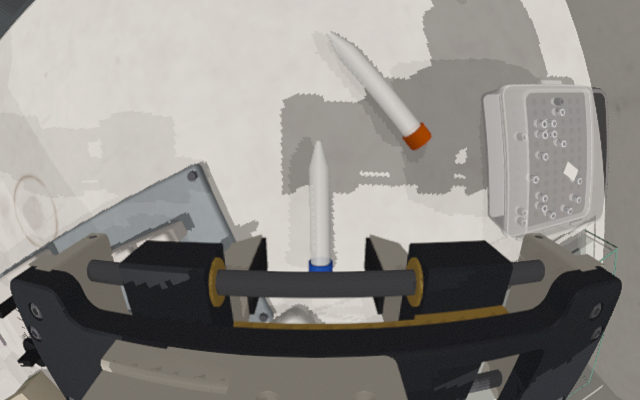

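The blue-capped tube lies straight between the fingers (tip at 318,142), and the orange one lies ahead at (380,85).

Emit:
apply_moves:
  increments: ".6 -.008 0 .25 0 0 0;.6 -.008 0 .308 0 0 0;.6 -.008 0 .308 0 0 0;.6 -.008 0 .308 0 0 0;.6 -.008 0 .308 0 0 0"

```text
time_s: 10.85
position: [0.5782, 0.3163, 0.0097]
tool_rot: [179.9, -0.4, 158.7]
ft_force: [-5.1, 4.6, -2.6]
opening: 0.055
grip_force: 0.0
```

Emit:
apply_moves:
  increments: "0 0 0 0 0 0 0;0 0 0 0 0 0 0;0 0 0 0 0 0 0;0 0 0 0 0 0 0;0 0 0 0 0 0 0"

```text
time_s: 11.35
position: [0.5781, 0.3162, 0.01]
tool_rot: [179.9, -0.4, 158.7]
ft_force: [-5.0, 6.4, -2.7]
opening: 0.0198
grip_force: 0.0
```

Emit:
apply_moves:
  increments: "0 0 0 -.4 0 0 0;0 0 0 -.4 0 0 0;0 0 0 -.4 0 0 0;0 0 0 -.4 0 0 0;0 0 0 -.4 0 0 0"

```text
time_s: 11.85
position: [0.581, 0.3138, 0.1304]
tool_rot: [179.9, -0.1, 158.7]
ft_force: [-0.8, -0.2, 0.1]
opening: 0.0004
grip_force: 0.0
```

```bash

python3 - <<'E'
from h import *
s=arm.sense();print(s["position"],s["tool_rot"],s["opening"],s["grip_force"]);go(.5843,.1665,.12,180)
p=arm.camera_params("wrist");im,d=arm.get_image("wrist");cv2.imwrite("pics/w6.png",im[100:320,200:460,::-1])
E
```

```text
[0.58102619 0.31381611 0.13044788] [ 1.79878554e+02 -7.46555618e-02  1.58654537e+02] 0.0003789913232721857 0.0
shift [-0.189 -0.453  0.034] turn [ 0.001 -0.    -0.119] mm 147.72241803041624 yaw 180.0
```

View pics/w6.png

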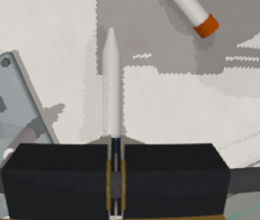

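The tube is still on the bench (the fingers needed longer), and the sideways force was the gripper body grazing pin_1. I'll grip 10 mm nearer the tip instead.

```bash

python3 - <<'E'
from h import *
p=arm.camera_params("wrist");im,d=arm.get_image("wrist");P=cloud(p,d,True);z=P[...,2]
m=(d>0)&(z>.004)&(z<.03);v,u=np.mgrid[:400,:640];m&=(u>295)&(u<335)&(v>100)&(v<225)
q=P[m][:,:2];c=q.mean(0);a=np.linalg.eigh(np.cov(q.T))[1][:,1];a*=np.sign(a[0]);t=(q-c)@a;tip=c+a*t.min()
mid=tip+a*.0595
print("tip",tip,"yaw",np.degrees(np.arctan2(a[1],a[0])),"mid",mid,len(q),np.ptp(t))
g=mid-a*.012;print("grasp",g);go(g[0],g[1],.006,180+np.degrees(np.arctan2(a[1],a[0])))
E
```

```text
tip [0.52083955 0.33350277] yaw -22.152847725623722 mid [0.57594734 0.31106659] 1601 0.08791082982805845
grasp [0.56483316 0.31559154]
shift [ 0.045 -0.012  0.406] turn [-0.    -0.001  0.005] mm 122.53532016450836 yaw 157.84715227437627
```

Emit:
apply_moves:
  increments: ".45 0 0 0 0 0 0;.45 0 0 0 0 0 0;.45 0 0 0 0 0 0;.45 0 0 0 0 0 0;.45 0 0 0 0 0 0"

```text
time_s: 12.45
position: [0.5797, 0.3154, 0.1273]
tool_rot: [-179.9, -0.2, 158.8]
ft_force: [-0.6, 0.1, -0.5]
opening: 0.0357
grip_force: 0.0
```

Emit:
apply_moves:
  increments: ".45 .046 -.017 .2 0 0 0;.45 .046 -.017 .4 0 0 0;.45 .046 -.017 .4 0 0 0;.45 .046 -.017 .4 0 0 0;.45 .046 -.017 .4 0 0 0"

```text
time_s: 12.95
position: [0.5652, 0.3156, 0.0081]
tool_rot: [-180.0, -0.2, 158.8]
ft_force: [0.5, 0.0, 0.7]
opening: 0.0414
grip_force: 0.0
```

Emit:
apply_moves:
  increments: "0 0 0 0 0 0 0;0 0 0 0 0 0 0;0 0 0 0 0 0 0;0 0 0 0 0 0 0;0 0 0 0 0 0 0"

```text
time_s: 13.45
position: [0.5652, 0.3163, 0.0088]
tool_rot: [179.9, -0.2, 158.8]
ft_force: [-1.8, 0.2, 6.5]
opening: 0.016
grip_force: 30.0
```

Emit:
apply_moves:
  increments: "0 0 0 0 0 0 0;0 0 0 0 0 0 0;0 0 0 0 0 0 0;0 0 0 0 0 0 0;0 0 0 0 0 0 0"

```text
time_s: 13.95
position: [0.5652, 0.3162, 0.0089]
tool_rot: [180.0, -0.2, 158.8]
ft_force: [-0.0, -0.2, 7.2]
opening: 0.0156
grip_force: 30.0
```

Emit:
apply_moves:
  increments: "0 0 0 -.2 0 0 0;0 0 0 -.2 0 0 0;0 0 0 -.4 0 0 0;0 0 0 -.4 0 0 0;0 0 0 -.4 0 0 0"

```text
time_s: 14.45
position: [0.5669, 0.3166, 0.1306]
tool_rot: [179.8, -0.0, 158.8]
ft_force: [-0.2, 0.4, -1.1]
opening: 0.0156
grip_force: 30.0
```

```bash

python3 - <<'E'
from h import *
s=arm.sense();print(s["position"],s["tool_rot"],s["opening"],s["grip_force"])
p=arm.camera_params("wrist");im,d=arm.get_image("wrist");cv2.imwrite("pics/w7.png",im[60:320,200:460,::-1]);P=cloud(p,d,True);np.savez("w7.npz",P=P,d=d,im=im)
v,u=np.mgrid[:400,:640];m=(d>0)&(u>290)&(u<340)&(v>60)&(v<228)&(P[...,2]>.08)
q=P[m];print(len(q),q.min(0),q.max(0),q.mean(0))
go(.5843,.1665,.13,180)
E
```

```text
[0.56687896 0.31659807 0.13056733] [ 1.79769759e+02 -3.05912681e-02  1.58835310e+02] 0.015559083585135629 29.982987642288208
1426 [0.52122584 0.31515873 0.1282811 ] [0.55461896 0.33605384 0.13942825] [0.53858966 0.32757774 0.13442081]
shift [-0.239 -0.442 -0.006] turn [ 0.001 -0.001 -0.118] mm 150.8185519300176 yaw 180.0
```

View pics/w7.png

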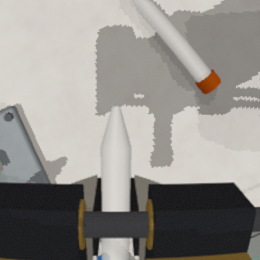

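The tube is held firmly along the tool axis, its tip seen at (117,110) in the crop.

Emit:
apply_moves:
  increments: "0 -.206 -.456 0 0 0 -.118;0 -.206 -.456 0 0 0 -.118;0 -.206 -.456 0 0 0 -.118;0 -.206 -.456 0 0 0 -.118;0 -.206 -.456 0 0 0 -.118"

```text
time_s: 15.0
position: [0.5723, 0.1634, 0.126]
tool_rot: [-180.0, -0.4, 179.8]
ft_force: [-0.5, 0.6, -0.4]
opening: 0.0156
grip_force: 30.0
```

```bash

python3 - <<'E'
from h import *
s=arm.sense();print(s["position"],s["tool_rot"],s["opening"],s["grip_force"],s["qpos"])
p=arm.camera_params("wrist");im,d=arm.get_image("wrist");P=cloud(p,d,True)
v,u=np.mgrid[:400,:640];m=(d>0)&(u>290)&(u<340)&(v>60)&(v<228)&(P[...,2]>.1)
q=P[m];t=q[q[:,0].argmin()];print(len(q),q.min(0),q.max(0),"tip",t)
a=np.linalg.eigh(np.cov(q[:,:2].T))[1][:,1];print("tube dir",a)
go(.575,.1665,.046,180)
E
```

```text
[0.57232187 0.16337138 0.12600013] [-179.98390302   -0.35734064  179.7967609 ] 0.01556838868698399 29.983133375644684 [-39.97148333  30.44972817  28.44629638 102.98273476 -18.0764581
  51.46403952  86.44024202]
1434 [0.52376307 0.155533   0.12354466] [0.55625751 0.17171968 0.13469496] tip [0.52376307 0.1636659  0.12660905]
tube dir [-0.99998151  0.0060804 ]
shift [-0.011  0.002  0.267] turn [ 0.    -0.002 -0.   ] mm 80.15424345359274 yaw 180.0
```

Emit:
apply_moves:
  increments: "0 -.011 .002 .1 0 0 0;0 -.011 .002 .2 0 0 0;0 -.011 .002 .22 0 0 0;0 -.011 .002 .22 0 0 0;0 -.011 .002 .22 0 0 0"

```text
time_s: 15.55
position: [0.5767, 0.1675, 0.0622]
tool_rot: [179.9, -0.2, -179.9]
ft_force: [-0.7, -0.4, 0.1]
opening: 0.0154
grip_force: 30.0
```

```bash

python3 - <<'E'
from h import *
s=arm.sense();print(s["ft_force"])
go(.575,.1665,.0445,180)
p=arm.camera_params("wrist");im,d=arm.get_image("wrist");print(arm.sense()["position"]);P=cloud(p,d,True)
v,u=np.mgrid[:400,:640];m=(d>0)&(u>290)&(u<340)&(v>60)&(v<228)&(P[...,2]>.055)
q=P[m];print(len(q),q.min(0),q.max(0))
cv2.imwrite("pics/w8.png",im[60:320,160:500,::-1])
E
```

```text
[-0.71841595 -0.4370719   0.08088531]
shift [ 0.006 -0.003  0.059] turn [ 0.    -0.001  0.001] mm 17.77710331792834 yaw -180.0
[0.57723344 0.16731628 0.06273663]
1435 [0.52817826 0.15950311 0.06022407] [0.56091209 0.17559968 0.0705457 ]
```

View pics/w8.png

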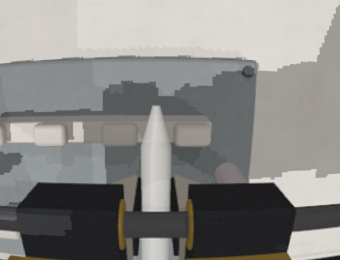

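The tube is centred over the last notch (between the bar blocks at 120 and 192). I'll lower and release.

Emit:
apply_moves:
  increments: "0 .006 -.003 .03 0 0 0;0 .006 -.003 .058 0 0 0;0 .006 -.003 .058 0 0 0;0 .006 -.003 .058 0 0 0;0 .006 -.003 .058 0 0 0"

```text
time_s: 16.1
position: [0.5747, 0.1655, 0.0444]
tool_rot: [180.0, -0.2, -179.9]
ft_force: [0.1, -1.0, -0.1]
opening: 0.0158
grip_force: 30.0
```

Emit:
apply_moves:
  increments: ".33 0 0 0 0 0 0;.33 0 0 0 0 0 0;.33 0 0 0 0 0 0;.33 0 0 0 0 0 0;.33 0 0 0 0 0 0"

```text
time_s: 16.6
position: [0.5745, 0.1656, 0.0443]
tool_rot: [180.0, -0.2, -179.9]
ft_force: [0.4, -0.7, -0.1]
opening: 0.0301
grip_force: 0.0
```

Emit:
apply_moves:
  increments: ".33 0 0 -.15 0 0 0;.33 0 0 -.3 0 0 0;.33 0 0 -.3 0 0 0;.33 0 0 -.3 0 0 0;.33 0 0 -.3 0 0 0"

```text
time_s: 17.1
position: [0.5739, 0.1655, 0.1333]
tool_rot: [180.0, -0.3, -179.9]
ft_force: [-0.2, 0.1, 0.6]
opening: 0.0302
grip_force: 0.0
```

```bash

python3 - <<'E'
from h import *
tubes("w9");go(.5013,.3955,.13,199.3)
f=np.load("w9.npz",allow_pickle=True);P=cloud(f["p"].item(),f["d"],True)
m=(f["d"]>0)&(P[...,2]>.046)&(P[...,2]<.07)&(abs(P[...,1]-.167)<.02)&(abs(P[...,0]-.58)<.08)
q=P[m];print("placed",len(q),q.min(0),q.max(0))
E
```

```text
comp [ 560    1   45   92 1034] len 0.1137 mid [0.3853 0.481 ] yaw 30.0 rgb [177.  50.  36.]
comp [ 517   78   32  107 1443] len 0.1142 mid [0.5012 0.3944] yaw 19.2 rgb [182. 169. 159.]
comp [557 165  35  70 935] len 0.0904 mid [0.5747 0.4794] yaw -11.7 rgb [179. 176. 174.]
shift [0.24  0.767 0.011] turn [ 0.    -0.002 -0.107] mm 241.21373196323222 yaw -160.69999999999996
placed 1910 [0.53249007 0.15532029 0.04600059] [0.63161127 0.17575355 0.05393395]
```

Emit:
apply_moves:
  increments: ".45 .24 .763 0 0 0 -.107;.45 .24 .763 0 0 0 -.107;.45 .24 .763 0 0 0 -.107;.45 .24 .763 0 0 0 -.107;.45 .24 .763 0 0 0 -.107"

```text
time_s: 17.65
position: [0.4998, 0.3971, 0.1329]
tool_rot: [179.9, -0.3, -160.5]
ft_force: [0.1, 0.5, -0.3]
opening: 0.0412
grip_force: 0.0
```

```bash

python3 - <<'E'
from h import *
arm.get_image("wrist")
s=arm.sense();print(s["position"],s["tool_rot"],s["qpos"])
p=arm.camera_params("wrist");im,d=arm.get_image("wrist");P=cloud(p,d,True);z=P[...,2]
m=(d>0)&(z>.004)&(z<.03);v,u=np.mgrid[:400,:640];m&=(u>285)&(u<345)&(v>90)&(v<225)
q=P[m][:,:2];c=q.mean(0);a=np.linalg.eigh(np.cov(q.T))[1][:,1];a*=np.sign(a[0]);t=(q-c)@a;tip=c+a*t.min()
print("tip",tip,"mid",tip+a*.0585,np.degrees(np.arctan2(a[1],a[0])))
go(.5012,.3944,.006,199.2)
E
```

```text
[0.49573277 0.40589778 0.13259097] [ 179.55804353   -0.34455663 -160.05679377] [-56.92209369  32.90907201  21.47436919  95.85638005 -14.85443659
  54.20357126  80.15310761]
tip [0.44517304 0.37789932] mid [0.49991024 0.39854123] 20.6619283173257
shift [-0.007 -0.033  0.421] turn [ 0.002 -0.002  0.004] mm 126.78230737276208 yaw -160.8
```

Emit:
apply_moves:
  increments: ".45 -.007 -.026 .2 0 0 0;.45 -.007 -.026 .35 0 0 0;.45 -.007 -.026 .35 0 0 0;.45 -.007 -.026 .416 0 0 0;.45 -.007 -.026 .416 0 0 0"

```text
time_s: 18.25
position: [0.5056, 0.3867, 0.0086]
tool_rot: [180.0, -0.4, -160.7]
ft_force: [0.3, -0.5, -0.9]
opening: 0.0411
grip_force: 0.0
```

Emit:
apply_moves:
  increments: "0 0 0 0 0 0 0;0 0 0 0 0 0 0;0 0 0 0 0 0 0;0 0 0 0 0 0 0;0 0 0 0 0 0 0"

```text
time_s: 18.75
position: [0.5072, 0.3882, 0.0109]
tool_rot: [179.9, -0.1, -160.7]
ft_force: [0.1, -0.2, 6.5]
opening: 0.0153
grip_force: 30.0
```

Emit:
apply_moves:
  increments: "0 0 0 0 0 0 0;0 0 0 0 0 0 0;0 0 0 -.2 0 0 0;0 0 0 -.4 0 0 0;0 0 0 -.4 0 0 0"

```text
time_s: 19.25
position: [0.5095, 0.3888, 0.1346]
tool_rot: [179.8, 0.2, -160.7]
ft_force: [0.6, 0.1, -0.5]
opening: 0.0157
grip_force: 30.0
```

```bash

python3 - <<'E'
from h import *
arm.get_image("wrist");arm.get_image("wrist")
p=arm.camera_params("wrist");im,d=arm.get_image("wrist");P=cloud(p,d,True);s=arm.sense();print(s["position"],s["opening"],s["grip_force"])
v,u=np.mgrid[:400,:640];m=(d>0)&(u>285)&(u<345)&(v>40)&(v<228)&(P[...,2]>.08)
q=P[m];t=q[q[:,0].argmin()];print(len(q),"tip",t,"reach",np.hypot(*(t-s["position"])[:2]),q[:,2].max()-s["position"][2])
go(.5843,.0787,.13,180)
E
```

```text
[0.50799401 0.38838473 0.13169879] 0.015743543819551526 29.999586045742035
2207 tip [0.45078633 0.37024788 0.13055556] reach 0.060013864101441945 0.009205731093010094
shift [ 0.102 -1.058  0.002] turn [ 0.001 -0.     0.107] mm 318.9516017122501 yaw -180.0
```

Emit:
apply_moves:
  increments: "0 .051 -.53 0 0 0 .107;0 .051 -.53 0 0 0 .107;0 .051 -.53 0 0 0 .107;0 .051 -.53 0 0 0 .107;0 .051 -.53 0 0 0 .107"

```text
time_s: 19.9
position: [0.545, 0.2287, 0.1281]
tool_rot: [-179.9, -0.3, 179.8]
ft_force: [-0.8, 1.0, -0.7]
opening: 0.0156
grip_force: 30.0
```

Emit:
apply_moves:
  increments: "0 -.125 -.517 0 0 0 0;0 -.125 -.517 0 0 0 0;0 -.125 -.517 0 0 0 0;0 -.125 -.517 0 0 0 0;0 -.125 -.517 0 0 0 0"

```text
time_s: 20.4
position: [0.5828, 0.0766, 0.1285]
tool_rot: [180.0, -0.3, 179.9]
ft_force: [0.2, 0.4, -1.1]
opening: 0.0154
grip_force: 30.0
```

```bash

python3 - <<'E'
from h import *
arm.get_image("wrist");arm.get_image("wrist")
s=arm.sense();print(s["position"],s["tool_rot"],s["opening"],s["grip_force"])
go(.5838,.0787,.065,180)
E
```

```text
[0.58217227 0.08075313 0.12836176] [ 179.86691176   -0.30410182 -179.74691285] 0.015294769467943118 29.999787211418152
shift [-0.007 -0.007  0.211] turn [ 0.001 -0.002  0.001] mm 63.415907095448375 yaw -180.0
```

Emit:
apply_moves:
  increments: "0 -.007 -.007 .1 0 0 0;0 -.007 -.007 .2 0 0 0;0 -.007 -.007 .211 0 0 0;0 -.007 -.007 .211 0 0 0;0 -.007 -.007 .211 0 0 0"

```text
time_s: 21.0
position: [0.5855, 0.0769, 0.067]
tool_rot: [179.9, -0.1, -179.8]
ft_force: [-0.1, -0.1, 0.7]
opening: 0.0153
grip_force: 30.0
```

```bash

python3 - <<'E'
from h import *
arm.get_image("wrist")
p=arm.camera_params("wrist");im,d=arm.get_image("wrist");P=cloud(p,d,True);s=arm.sense();print(s["position"],s["opening"],s["grip_force"],s["ft_force"])
v,u=np.mgrid[:400,:640];m=(d>0)&(u>290)&(u<340)&(v>60)&(v<228)&(P[...,2]>.055)
q=P[m];print(len(q),q.min(0),q.max(0));go(.5838,.0787,.0455,180)
E
```

```text
[0.58594032 0.07626393 0.0674949 ] 0.01539193164553013 29.99958872795105 [-0.02440349  0.13917668 -0.37792596]
2214 [0.52410308 0.06801486 0.06354733] [0.57054672 0.08461257 0.07497113]
shift [0.007 0.008 0.073] turn [ 0.    -0.     0.001] mm 22.23265391370342 yaw -179.99999999999997
```

Emit:
apply_moves:
  increments: "0 .007 .008 .03 0 0 0;0 .007 .008 .075 0 0 0;0 .007 .008 .075 0 0 0;0 .007 .008 .075 0 0 0;0 .007 .008 .075 0 0 0"

```text
time_s: 21.6
position: [0.5822, 0.0777, 0.0429]
tool_rot: [180.0, -0.3, -179.9]
ft_force: [-0.6, -0.2, -0.2]
opening: 0.0149
grip_force: 30.0
```

Emit:
apply_moves:
  increments: ".33 0 0 0 0 0 0;.33 0 0 0 0 0 0;.33 0 0 0 0 0 0;.33 0 0 0 0 0 0;.33 0 0 0 0 0 0"

```text
time_s: 22.1
position: [0.5827, 0.0779, 0.0435]
tool_rot: [180.0, -0.2, -179.9]
ft_force: [0.1, 0.1, 0.1]
opening: 0.03
grip_force: 0.0
```

Emit:
apply_moves:
  increments: ".33 0 0 -.15 0 0 0;.33 0 0 -.3 0 0 0;.33 0 0 -.45 0 0 0;.33 .2 0 -.6 0 0 0;.33 .2 0 -.6 0 0 0"

```text
time_s: 22.6
position: [0.5228, 0.0773, 0.2264]
tool_rot: [179.9, -0.1, -180.0]
ft_force: [-0.9, -0.5, -0.1]
opening: 0.0302
grip_force: 0.0
```

```bash

python3 - <<'E'
from h import *
arm.get_image("wrist");print(arm.sense()["position"],arm.sense()["qpos"])
p=arm.camera_params("wrist");im,d=arm.get_image("wrist");cv2.imwrite("pics/w10.png",im[...,::-1]);P=cloud(p,d,True)
for y in(.0787,.1665):
    m=(d>0)&(P[...,2]>.043)&(P[...,2]<.07)&(abs(P[...,1]-y)<.011)&(abs(P[...,0]-.58)<.075);q=P[m];print(len(q),q.min(0),q.max(0))
go(.51,-.397,.2,90)
E
```

```text
[0.52088837 0.07748649 0.22742243] [-39.6350281   16.07707399  33.86317305 108.0522442  -10.64248112
  59.02153639  88.73612771]
1060 [0.52080729 0.06771593 0.04306249] [0.62794549 0.08733432 0.05584289]
621 [0.5263846  0.15644669 0.04303625] [0.59310221 0.17297045 0.05252809]
shift [ 0.044 -1.583  0.081] turn [ 0.001  0.001 -0.5  ] mm 475.82944070917665 yaw -90.00000000000003
```

View pics/w10.png

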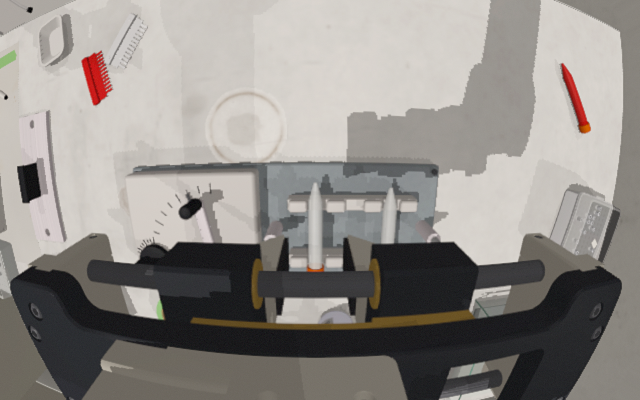

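Both tubes lie in notches (tips at 316,185 and 391,190), with the cap ends under the gripper. Next the plate.

Emit:
apply_moves:
  increments: ".6 .02 -.79 0 0 0 0;.6 .02 -.79 0 0 0 0;.6 .02 -.79 0 0 0 0;.6 .02 -.79 0 0 0 0;.6 .02 -.79 0 0 0 0"

```text
time_s: 23.2
position: [0.5173, -0.1632, 0.2231]
tool_rot: [-180.0, -0.2, 179.9]
ft_force: [0.1, -1.0, -0.0]
opening: 0.0548
grip_force: 0.0
```

Emit:
apply_moves:
  increments: ".6 .02 -.79 0 0 0 .24;.6 .02 -.79 0 0 0 .24;.6 .02 -.79 0 0 0 .24;.6 .02 -.79 0 0 0 .24;.6 .02 -.79 0 0 0 .24"

```text
time_s: 23.7
position: [0.511, -0.4004, 0.2224]
tool_rot: [-179.8, -0.1, 136.7]
ft_force: [0.5, -0.2, -0.2]
opening: 0.0548
grip_force: 0.0
```

Emit:
apply_moves:
  increments: ".6 0 0 0 0 0 .25;.6 0 0 0 0 0 .25;.6 0 0 0 0 0 .25;.6 0 0 0 0 0 .25;.6 0 0 0 0 0 .25"

```text
time_s: 24.2
position: [0.5121, -0.3967, 0.2221]
tool_rot: [-179.7, -0.0, 93.8]
ft_force: [-0.5, 0.2, -1.1]
opening: 0.0552
grip_force: 0.0
```

Emit:
apply_moves:
  increments: ".6 0 0 0 0 0 .01;.6 0 0 0 0 0 .01;.6 0 0 0 0 0 .01;.6 0 0 0 0 0 .01;.6 0 0 0 0 0 .01"

```text
time_s: 24.7
position: [0.5119, -0.3965, 0.2235]
tool_rot: [-179.8, -0.1, 92.4]
ft_force: [-0.6, 0.3, 0.1]
opening: 0.0553
grip_force: 0.0
```

```bash

python3 - <<'E'
from h import *
s=arm.sense();print(s["position"],s["tool_rot"],s["qpos"])
p=arm.camera_params("wrist");im,d=arm.get_image("wrist");np.savez("w11.npz",im=im,d=d,p=p);cv2.imwrite("pics/w11.png",im[...,::-1]);P=cloud(p,d,True);z=P[...,2]
m=(d>0)&(abs(z-.047)<.005)&(abs(P[...,0]-.51)<.05)&(abs(P[...,1]+.4)<.08);q=P[m];print("flange",len(q),q[:,2].mean(),cv2.minAreaRect((q[:,:2]*1000).astype(np.float32)))
m=(d>0)&(abs(z-.008)<.004)&(abs(P[...,0]-.51)<.07)&(abs(P[...,1]+.4)<.15)&(np.mgrid[:400,:640][0]<235);q=P[m];print("plate",len(q),q[:,2].mean(),cv2.minAreaRect((q[:,:2]*1000).astype(np.float32)))
go(.5124,-.398,.1,90)
E
```

```text
[ 0.51188291 -0.39648268  0.22349251] [-1.79821743e+02 -5.42891651e-02  9.23850209e+01] [ -2.87619864  38.43351289  58.43520233  91.31679954 -34.18014038
  70.04734535  64.54506557]
flange 981 0.046324093126626935 ((512.3819580078125, -400.0206604003906), (62.46868133544922, 19.95615577697754), 0.8093959093093872)
plate 6448 0.007493099544477266 ((510.0066833496094, -400.2120361328125), (85.1180648803711, 140.58602905273438), 89.48587799072266)
shift [-0.006  0.003  0.412] turn [-0.001 -0.     0.013] mm 123.53855605276357 yaw 90.0
```

View pics/w11.png

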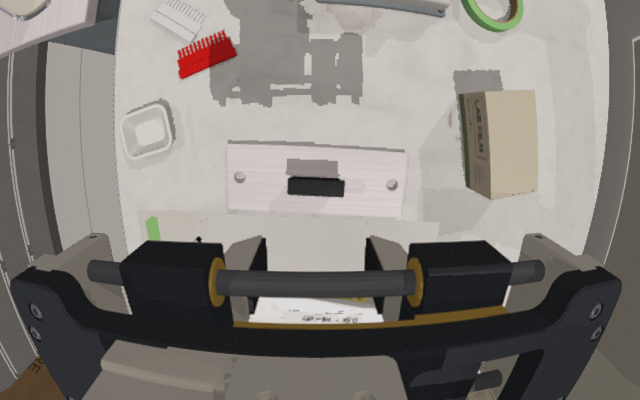

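Correction from this view: the plate lies with its long side along world x (holes at 240,177 and 392,184), so the grasp yaw is 0 and it must be turned 90° for placing.

Emit:
apply_moves:
  increments: ".6 0 0 0 0 0 .171;.6 0 0 0 0 0 .171;.6 0 0 0 0 0 .171;.6 0 0 0 0 0 .171;.6 0 0 0 0 0 .171"

```text
time_s: 25.25
position: [0.5119, -0.3963, 0.2233]
tool_rot: [-179.8, 0.1, 61.5]
ft_force: [-0.8, 1.1, 0.2]
opening: 0.0552
grip_force: 0.0
```

Emit:
apply_moves:
  increments: ".6 0 0 0 0 0 .171;.6 0 0 0 0 0 .171;.6 0 0 0 0 0 .171;.6 0 0 0 0 0 .171;.6 0 0 0 0 0 .171"

```text
time_s: 25.75
position: [0.5119, -0.3963, 0.2232]
tool_rot: [-179.9, 0.2, 30.9]
ft_force: [0.6, 0.2, -0.3]
opening: 0.0547
grip_force: 0.0
```

Emit:
apply_moves:
  increments: ".6 0 0 0 0 0 .171;.6 0 0 0 0 0 .171;.6 0 0 0 0 0 .171;.6 0 0 0 0 0 .171;.6 0 0 0 0 0 .171"

```text
time_s: 26.25
position: [0.5118, -0.3964, 0.2232]
tool_rot: [-180.0, 0.2, 0.2]
ft_force: [0.4, -0.8, -0.1]
opening: 0.0552
grip_force: 0.0
```

```bash

python3 - <<'E'
from h import *
arm.get_image("wrist");s=arm.sense();print(s["position"],s["tool_rot"],s["qpos"])
p=arm.camera_params("wrist");im,d=arm.get_image("wrist");P=cloud(p,d,True);z=P[...,2]
m=(d>0)&(abs(z-.047)<.005)&(abs(P[...,0]-.51)<.05)&(abs(P[...,1]+.4)<.08);q=P[m];print("flange",len(q),q[:,2].mean(),cv2.minAreaRect((q[:,:2]*1000).astype(np.float32)))
m=(d>0)&(abs(z-.008)<.004)&(abs(P[...,0]-.51)<.15)&(abs(P[...,1]+.4)<.08)&(np.mgrid[:400,:640][0]<235);q=P[m];print("plate",len(q),q[:,2].mean(),cv2.minAreaRect((q[:,:2]*1000).astype(np.float32)))
go(.5124,-.4,.02,0)
E
```

```text
[ 0.51175808 -0.39644328  0.22327574] [-179.95714962    0.22174347    0.27664233] [ -9.62164023  51.03286781  77.59243148  91.50552329 -50.37130564
  79.52746872 -16.08007204]
flange 995 0.04634869874124482 ((511.7840270996094, -400.1762390136719), (19.602703094482422, 64.10838317871094), 89.65748596191406)
plate 9149 0.007472278147208242 ((530.1398315429688, -400.629150390625), (85.31816864013672, 188.24217224121094), 89.52928924560547)
shift [0.004 0.012 0.678] turn [-0.     0.001  0.001] mm 203.40860802171954 yaw 7.216449660063518e-16
```

Emit:
apply_moves:
  increments: ".6 .002 .012 .15 0 0 0;.6 .002 .012 .3 0 0 0;.6 .002 .012 .45 0 0 0;.6 .002 .012 .6 0 0 0;.6 .002 .012 .672 0 0 0"

```text
time_s: 26.85
position: [0.5105, -0.3977, 0.0178]
tool_rot: [-179.7, 0.4, 0.2]
ft_force: [-0.3, 0.3, -1.4]
opening: 0.0551
grip_force: 0.0
```

Emit:
apply_moves:
  increments: "0 0 0 0 0 0 0;0 0 0 0 0 0 0;0 0 0 0 0 0 0;0 0 0 0 0 0 0;0 0 0 0 0 0 0"

```text
time_s: 27.35
position: [0.5126, -0.4003, 0.0234]
tool_rot: [180.0, 0.1, 0.0]
ft_force: [-0.7, 1.0, 5.1]
opening: 0.0197
grip_force: 13.7
```

Emit:
apply_moves:
  increments: "0 0 0 0 0 0 0;0 0 0 0 0 0 0;0 0 0 0 0 0 0;0 0 0 0 0 0 0;0 0 0 0 0 0 0"

```text
time_s: 27.85
position: [0.5126, -0.4003, 0.0234]
tool_rot: [180.0, 0.1, 0.0]
ft_force: [-0.3, 1.4, 7.0]
opening: 0.0196
grip_force: 30.0
```

Emit:
apply_moves:
  increments: ".6 0 0 0 0 0 0;.6 0 0 0 0 0 0;.6 0 0 0 0 0 0;.6 0 0 0.022 0 0 0;.6 0 0 .022 0 0 0"

```text
time_s: 28.35
position: [0.5113, -0.3991, 0.0139]
tool_rot: [-179.9, 0.3, -0.0]
ft_force: [-0.5, 0.8, -0.2]
opening: 0.0534
grip_force: 0.0
```

Emit:
apply_moves:
  increments: "0 0 0 0 0 0 0;0 0 0 0 0 0 0;0 0 0 0 0 0 0;0 0 0 0 0 0 0;0 0 0 0 0 0 0"

```text
time_s: 28.85
position: [0.5118, -0.4, 0.0153]
tool_rot: [-180.0, 0.2, -0.0]
ft_force: [-0.0, 0.9, 0.3]
opening: 0.0196
grip_force: 13.7
```

Emit:
apply_moves:
  increments: "0 0 0 0 0 0 0;0 0 0 0 0 0 0;0 0 0 0 0 0 0;0 0 0 0 0 0 0;0 0 0 0 0 0 0"

```text
time_s: 29.35
position: [0.5117, -0.3999, 0.0153]
tool_rot: [-180.0, 0.2, -0.0]
ft_force: [0.2, 0.4, 1.4]
opening: 0.0193
grip_force: 30.0
```

```bash

python3 - <<'E'
from h import *
p=arm.camera_params("wrist");im,d=arm.get_image("wrist");s=arm.sense();np.savez("w12.npz",im=im,d=d,p=p);cv2.imwrite("pics/w12.png",im[60:340,160:500,::-1]);print(s["position"],s["ft_force"],s["opening"])
E
```

```text
[ 0.51177938 -0.39992714  0.0153104 ] [0.37705284 0.69426359 0.95914364] 0.018929222876065584
```

View pics/w12.png

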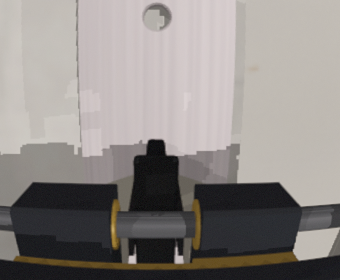

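The view shows the fingers holding the flange (opening about 19 mm, creeping), so I'll regrip with the flange at pad centre and test-lift.

Emit:
apply_moves:
  increments: ".45 0 0 0 0 0 0;.45 0 0 0 0 0 0;.45 0 0 0 0 0 0;.45 0 0 -.026 0 0 0;.45 0 0 -.026 0 0 0"

```text
time_s: 29.9
position: [0.5121, -0.4004, 0.0242]
tool_rot: [180.0, 0.1, -0.0]
ft_force: [-0.1, 0.1, 0.2]
opening: 0.0411
grip_force: 0.0
```

Emit:
apply_moves:
  increments: "0 0 0 0 0 0 0;0 0 0 0 0 0 0;0 0 0 0 0 0 0;0 0 0 0 0 0 0;0 0 0 0 0 0 0"

```text
time_s: 30.4
position: [0.5117, -0.3998, 0.0229]
tool_rot: [-179.9, 0.2, -0.0]
ft_force: [0.5, 0.1, -0.4]
opening: 0.0194
grip_force: 30.0
```

Emit:
apply_moves:
  increments: "0 0 0 0 0 0 0;0 0 0 0 0 0 0;0 0 0 0 0 0 0;0 0 0 0 0 0 0;0 0 0 0 0 0 0"

```text
time_s: 30.9
position: [0.5117, -0.3998, 0.0229]
tool_rot: [-180.0, 0.2, -0.0]
ft_force: [0.1, -0.2, -2.1]
opening: 0.0195
grip_force: 30.0
```

Emit:
apply_moves:
  increments: "0 0 0 -.02 0 0 0;0 0 0 -.04 0 0 0;0 0 0 -.06 0 0 0;0 0 0 -.08 0 0 0;0 0 0 -.1 0 0 0"

```text
time_s: 31.4
position: [0.5119, -0.3999, 0.0537]
tool_rot: [-180.0, 0.2, -0.0]
ft_force: [0.3, 0.6, -3.2]
opening: 0.0195
grip_force: 30.0
```

```bash

python3 - <<'E'
from h import *
for i in range(4): im,d=arm.get_image("wrist");s=arm.sense();print(s["position"],s["ft_force"],s["opening"])
p=arm.camera_params("wrist");P=cloud(p,d,True);v,u=np.mgrid[:400,:640];m=(d>0)&(abs(u-315)<60)&(v>70)&(v<190)&(P[...,2]>.02);q=P[m]
A=np.c_[q[:,:2],np.ones(len(q))];c=np.linalg.lstsq(A,q[:,2],rcond=None)[0];print(len(q),q.mean(0),c)
np.savez("w13.npz",im=im,d=d,p=p)
E
```

```text
[ 0.5122612  -0.40037408  0.05473025] [ 0.60763833 -1.22874997 -1.59494184] 0.019407403837808625
[ 0.51232626 -0.40034909  0.05424384] [-0.42382705  0.7989589  -2.67936889] 0.0198418446580282
[ 0.5121305  -0.40005941  0.0536196 ] [-0.5981831  -0.29655251 -3.03971297] 0.019702894654559953
[ 0.51201311 -0.39977582  0.05317046] [-0.17598496 -0.53050238 -3.28877201] 0.019637046326024407
13690 [ 0.57840364 -0.39966808  0.03776636] [-0.00092343  0.00011023  0.03834453]
```

Emit:
apply_moves:
  increments: "0 0 0 -.07 0 0 -.03;0 0 0 -.14 0 0 -.07;0 0 0 -.21 0 0 -.11;0 0 0 -.28 0 0 -.15;0 0 0 -.34 0 0 -.19"

```text
time_s: 32.1
position: [0.512, -0.4, 0.1557]
tool_rot: [-179.8, 0.2, 34.5]
ft_force: [1.3, 0.4, -3.0]
opening: 0.0194
grip_force: 30.0
```

Emit:
apply_moves:
  increments: "0 0 0 0 0 0 -.04;0 0 0 0 0 0 -.08;0 0 0 0 0 0 -.12;0 0 0 0 0 0 -.16;0 0 0 0 0 0 -.2"

```text
time_s: 32.6
position: [0.5118, -0.3997, 0.1546]
tool_rot: [-179.7, 0.0, 70.5]
ft_force: [-0.6, -0.5, -2.4]
opening: 0.0192
grip_force: 30.0
```

Emit:
apply_moves:
  increments: "0 0 0 0 0 0 -.03;0 0 0 0 0 0 -.06;0 0 0 0 0 0 -.09;0 0 0 0 0 0 -.11;0 0 0 0 0 0 -.11"

```text
time_s: 33.1
position: [0.5118, -0.3998, 0.1547]
tool_rot: [-179.8, -0.1, 90.0]
ft_force: [-0.2, 0.6, -3.6]
opening: 0.0194
grip_force: 30.0
```

```bash

python3 - <<'E'
from h import *
im,d=arm.get_image("wrist");im,d=arm.get_image("wrist");s=arm.sense();print(s["position"],s["tool_rot"],s["qpos"],s["ft_force"],s["opening"])
go(.5843,.1225,.155,90)
E
```

```text
[ 0.51193256 -0.39983593  0.15475127] [-1.79782102e+02 -6.29842784e-02  8.98650881e+01] [ -1.43578258  43.23177218  56.54519117  94.3332959  -39.11784526
  64.57995371  65.60334645] [ 0.57773886 -0.86565199 -3.2469964 ] 0.019301194672852406
shift [1.742 0.237 0.   ] turn [-0.001 -0.    -0.001] mm 527.3252652360992 yaw 90.0
```

Emit:
apply_moves:
  increments: "0 .1 .014 0 0 0 0;0 .22 .03 0 0 0 0;0 .34 .046 0 0 0 0;0 .46 .063 0 0 0 0;0 .58 .079 0 0 0 0"

```text
time_s: 33.7
position: [0.5359, -0.2245, 0.1549]
tool_rot: [-179.8, -0.0, 89.9]
ft_force: [0.6, -0.5, -1.9]
opening: 0.0192
grip_force: 30.0
```

Emit:
apply_moves:
  increments: "0 .12 .016 0 0 0 0;0 .24 .032 0 0 0 0;0 .36 .048 0 0 0 0;0 .48 .064 0 0 0 0;0 .58 .079 0 0 0 0"

```text
time_s: 34.2
position: [0.5598, -0.0494, 0.155]
tool_rot: [-179.8, -0.1, 90.0]
ft_force: [1.1, 0.0, -2.6]
opening: 0.0194
grip_force: 30.0
```

Emit:
apply_moves:
  increments: "0 .12 .016 0 0 0 0;0 .24 .032 0 0 0 0;0 .36 .048 0 0 0 0;0 .48 .064 0 0 0 0;0 .58 .079 0 0 0 0"

```text
time_s: 34.7
position: [0.5833, 0.1247, 0.1549]
tool_rot: [-179.8, -0.1, 90.0]
ft_force: [0.6, -0.3, -3.1]
opening: 0.0195
grip_force: 30.0
```

Emit:
apply_moves:
  increments: "0 0 0 0 0 0 0;0 0 0 0 0 0 0;0 0 0 0 0 0 0;0 0 0 0 0 0 0;0 0 0 0 0 0 0"

```text
time_s: 35.2
position: [0.5834, 0.1208, 0.1553]
tool_rot: [-179.8, -0.0, 89.9]
ft_force: [-0.2, 0.5, -2.3]
opening: 0.0194
grip_force: 30.0
```

```bash

python3 - <<'E'
from h import *
im,d=arm.get_image("wrist");p=arm.camera_params("wrist");im,d=arm.get_image("wrist");s=arm.sense();print(s["position"],s["tool_rot"],s["qpos"],s["ft_force"],s["opening"])
np.savez("w14.npz",im=im,d=d,p=p);cv2.imwrite("pics/w14.png",im[...,::-1]);P=cloud(p,d,True)
m=(d>0)&(P[...,2]>.11)&(P[...,2]<.15)&(np.mgrid[:400,:640][0]<232)&(abs(P[...,0]-.58)<.1);q=P[m]
print("plate",len(q),q.mean(0),q.min(0),q.max(0),cv2.minAreaRect((q[:,:2]*1000).astype(np.float32)))
go(.5843,.1225,.155,90)
E
```

```text
[0.58348545 0.12127444 0.15526042] [-1.79804826e+02 -5.01121090e-02  8.98992529e+01] [-56.94748494  40.29473571  61.46033121 102.52883371 -39.96315439
  62.35579554  18.84180517] [-0.50596633  0.16936347 -3.25990309] 0.019398373265512702
plate 24883 [0.5840562  0.18345184 0.14018863] [0.54157553 0.12737124 0.13202792] [0.62662373 0.23341912 0.14991555] ((584.1907958984375, 180.33914184570312), (105.90569305419922, 84.77828216552734), 89.74470520019531)
shift [0.004 0.003 0.001] turn [-0.001 -0.    -0.001] mm 1.4944241570158723 yaw 90.0
```

View pics/w14.png

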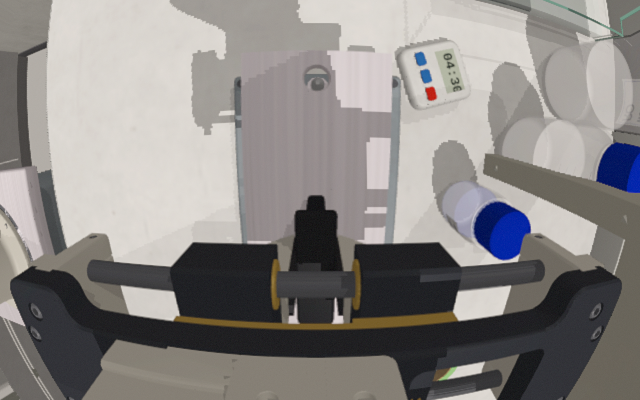

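The plate is level over the cradle, and pin_1 is seen through its far hole at (316,82). I'll compare hole and pin centres from this same view.

```bash

python3 - <<'E'
from h import *
f=np.load("w14.npz",allow_pickle=True);im,d,p=f["im"],f["d"],f["p"].item();P=cloud(p,d,True);v,u=np.mgrid[:400,:640]
w=(abs(u-316)<18)&(abs(v-76)<18)
hole=w&((P[...,2]<.128)|(d==0));c,l,st,ce=cv2.connectedComponentsWithStats(hole.astype(np.uint8));i=1+st[1:,4].argmax();print(st[i],ce[i])
hole=l==i
cnt=max(cv2.findContours(hole.astype(np.uint8),cv2.RETR_EXTERNAL,cv2.CHAIN_APPROX_NONE)[0],key=len)[:,0]
h=onplane(p,cnt[:,0],cnt[:,1],.1400,True);print("hole top",(h.min(0)+h.max(0))/2,np.ptp(h,axis=0))
pin=hole&(P[...,2]>.085)&(P[...,2]<.106);q=P[pin];print("pin",len(q),q.mean(0),q.min(0),q.max(0))
print(np.round(P[62:96:2,300:334:3,2],3))
E
```

```text
[304  68  25  23 432] [316.12037037  79.3587963 ]
hole top [0.58429585 0.21623897 0.14      ] [0.01314444 0.01246396 0.        ]
pin 154 [0.58490701 0.21830171 0.09390728] [0.58059936 0.21424215 0.08587832] [0.58921974 0.22382455 0.10043193]
[[ 0.14   0.14   0.141  0.14   0.141  0.141  0.141  0.14   0.14   0.138
   0.141  0.14 ]
 [ 0.141  0.14   0.14   0.14   0.141  0.141  0.141  0.141  0.139  0.141
   0.139  0.14 ]
 [ 0.142  0.141  0.14   0.14   0.14   0.139  0.139  0.14   0.14   0.139
   0.141  0.139]
 [ 0.141  0.14   0.141  0.14   0.136  0.133  0.133  0.136  0.139  0.14
   0.141  0.141]
 [ 0.14   0.141  0.14   0.133 -0.001 -0.    -0.002  0.     0.136  0.139
   0.141  0.14 ]
 [ 0.139  0.141  0.136 -0.001 -0.001  0.001 -0.002 -0.    -0.     0.137
   0.141  0.14 ]
 [ 0.14   0.141  0.009  0.01   0.009  0.009  0.008  0.008  0.011  0.009
   0.14   0.14 ]
 [ 0.14   0.138  0.012  0.011  0.012  0.013  0.013  0.012  0.011  0.01
   0.138  0.14 ]
 [ 0.141  0.14   0.012  0.012  0.06   0.093  0.094  0.09   0.012  0.011
   0.14   0.14 ]
 [ 0.141  0.14   0.011  0.011  0.092  0.097  0.1    0.095  0.061  0.012
   0.141  0.14 ]
 [ 0.141  0.14   0.011  0.061  0.094  0.1    0.1    0.097  0.062  0.062
   0.14   0.141]
 [ 0.139  0.14   0.01   0.061  0.094  0.097  0.1    0.096  0.061  0.062
   0.139  0.14 ]
 [ 0.141  0.14   0.14   0.061  0.091  0.094  0.095  0.093  0.062  0.14
   0.14   0.14 ]
 [ 0.139  0.141  0.14   0.062  0.091  0.093  0.095  0.092  0.139  0.14
   0.139  0.14 ]
 [ 0.141  0.141  0.141  0.14   0.077  0.089  0.09   0.14   0.141  0.139
   0.141  0.14 ]
 [ 0.141  0.14   0.14   0.139  0.14   0.141  0.14   0.141  0.141  0.139
   0.14   0.14 ]
 [ 0.141  0.14   0.14   0.139  0.141  0.139  0.14   0.139  0.14   0.14
   0.141  0.141]]
```

Emit:
apply_moves:
  increments: "0 .004 .002 .03 0 0 0;0 .004 .002 .06 0 0 0;0 .004 .002 .084 0 0 0;0 .004 .002 .084 0 0 0;0 .004 .002 .084 0 0 0"

```text
time_s: 35.8
position: [0.5837, 0.1231, 0.1295]
tool_rot: [-179.8, -0.0, 90.0]
ft_force: [0.9, -0.1, -2.1]
opening: 0.0193
grip_force: 30.0
```

```bash
cat > hole.py <<'E'
from h import *
def hole():
    arm.get_image("wrist");p=arm.camera_params("wrist");im,d=arm.get_image("wrist");s=arm.sense();print(s["position"],s["tool_rot"],s["ft_force"],s["opening"])
    P=cloud(p,d,True);v,u=np.mgrid[:400,:640]
    m=(d>0)&(abs(u-316)<60)&(v>50)&(v<180)&(abs(P[...,0]-.584)<.04)&(P[...,1]<.2);zt=np.median(P[m][:,2])
    q=P[(d>0)&(abs(P[...,2]-zt)<.006)&(v<232)&(abs(P[...,0]-.58)<.06)];print("plate top",zt,"x",q[:,0].min(),q[:,0].max(),"ymax",q[:,1].max())
    w=(abs(u-316)<20)&(v>40)&(v<110);hm=w&((P[...,2]<zt-.010)|((P[...,2]>zt+.004)&(P[...,2]<.11)))
    c,l,st,ce=cv2.connectedComponentsWithStats(hm.astype(np.uint8));i=1+st[1:,4].argmax();hm=l==i
    cnt=max(cv2.findContours(hm.astype(np.uint8),cv2.RETR_EXTERNAL,cv2.CHAIN_APPROX_NONE)[0],key=len)[:,0]
    h=onplane(p,cnt[:,0],cnt[:,1],zt,True);print("hole",h.min(0)[:2],h.max(0)[:2],"mid",((h.min(0)+h.max(0))/2)[:2])
    t=P[hm&(P[...,2]>.097)&(P[...,2]<.104)];print("pin tip",len(t),t.mean(0))
E
python3 -c "from hole import *;hole()"
```

```text
[0.58416386 0.12312957 0.13010733] [-1.79818238e+02 -3.14456139e-02  8.99819098e+01] [ 0.38856881 -0.42461586 -2.76174406] 0.01961172811662246
plate top 0.1147705934785132 x 0.5421608473376296 0.6269332391771341 ymax 0.2353830891250207
hole [0.5781457 0.2120585] [0.59127183 0.2245079 ] mid [0.58470877 0.2182832 ]
pin tip 45 [0.58508896 0.2189446  0.09867686]
```

Emit:
apply_moves:
  increments: "0 0 .001 .025 0 0 0;0 0 .001 .05 0 0 0;0 0 .001 .075 0 0 0;0 0 .001 .1 0 0 0;0 0 .001 .125 0 0 0"

```text
time_s: 36.4
position: [0.5839, 0.1233, 0.0916]
tool_rot: [-179.8, -0.0, 90.0]
ft_force: [-0.2, 0.0, -2.8]
opening: 0.0196
grip_force: 30.0
```

```bash
python3 -c "from hole import *;hole()"
```

```text
[0.58317645 0.12324905 0.09100384] [-1.79677613e+02 -9.66187067e-03  8.99850106e+01] [ 1.06510071 -0.62877815 -3.01379445] 0.019268223055497788
plate top 0.0752215722004361 x 0.5414008373339728 0.6259761567334337 ymax 0.23565570720434514
hole [0.57719438 0.21223104] [0.59032198 0.22583356] mid [0.58375818 0.2190323 ]
pin tip 68 [0.58521511 0.21868869 0.09880672]
```

Emit:
apply_moves:
  increments: "0 0 .003 .006 0 0 0;0 0 .003 .012 0 0 0;0 0 .003 .018 0 0 0;0 0 .003 .018 0 0 0;0 0 .003 .018 0 0 0"

```text
time_s: 37.0
position: [0.585, 0.1234, 0.0871]
tool_rot: [-179.8, -0.0, 90.0]
ft_force: [-0.6, -0.5, -3.2]
opening: 0.0191
grip_force: 30.0
```

```bash
python3 -c "from hole import *;hole()"
```

```text
[0.58506224 0.12333158 0.08716124] [-1.79808122e+02 -4.87135886e-02  8.99870211e+01] [ 0.20805329 -0.0421156  -3.72906273] 0.019385507772286276
plate top 0.0720626716911823 x 0.5432828083304551 0.6278832413179025 ymax 0.2356392436862797
hole [0.57916631 0.2123029 ] [0.59229309 0.22647677] mid [0.5857297  0.21938984]
pin tip 69 [0.58518372 0.21867934 0.09875944]
```

Emit:
apply_moves:
  increments: "0 0 -.001 .005 0 0 0;0 0 -.001 .01 0 0 0;0 0 -.001 .01 0 0 0;0 0 -.001 .01 0 0 0;0 0 -.001 .01 0 0 0"

```text
time_s: 37.6
position: [0.5849, 0.1234, 0.0847]
tool_rot: [-179.8, -0.1, 90.0]
ft_force: [-2.0, 0.8, 5.5]
opening: 0.0195
grip_force: 30.0
```

Emit:
apply_moves:
  increments: ".5 0 0 0 0 0 0;.5 0 0 0 0 0 0;.5 0 0 0 0 0 0;.5 0 0 0 0 0 0;.5 0 0 0 0 0 0"

```text
time_s: 38.1
position: [0.5847, 0.1233, 0.0839]
tool_rot: [-179.8, -0.0, 90.0]
ft_force: [-0.8, -0.7, 0.3]
opening: 0.0456
grip_force: 0.0
```

Emit:
apply_moves:
  increments: ".5 0 0 -.1 0 0 0;.5 0 0 -.2 0 0 0;.5 0 0 -.3 0 0 0;.5 0 0 -.4 0 0 0;.5 0 0 -.5 0 0 0"

```text
time_s: 38.6
position: [0.5851, 0.1231, 0.2352]
tool_rot: [-179.8, -0.0, 90.0]
ft_force: [0.1, 0.2, -0.9]
opening: 0.0455
grip_force: 0.0
```

```bash
python3 - <<'E'
from h import *
arm.get_image("wrist");arm.get_image("wrist");p=arm.camera_params("wrist");im,d=arm.get_image("wrist");s=arm.sense();print(s["position"],s["tool_rot"],s["qpos"])
P=cloud(p,d,True);v,u=np.mgrid[:400,:640]
q=P[(d>0)&(abs(P[...,2]-.07)<.006)&(v<232)&(abs(P[...,0]-.584)<.06)&(P[...,1]>.05)&(P[...,1]<.3)]
A=np.c_[q[:,:2],np.ones(len(q))];print(q.min(0),q.max(0),np.median(q[:,2]),np.linalg.lstsq(A,q[:,2],rcond=None)[0],cv2.minAreaRect((q[:,:2]*1000).astype(np.float32)))
E
```

```text
[0.58648689 0.12315564 0.23595034] [ 1.79995563e+02 -1.16551236e-01  8.99860827e+01] [-59.93490137  35.75675496  66.28418596  98.11595118 -34.9059712
  69.70794818  15.22550888]
[0.54218513 0.07042228 0.06428584] [0.62785229 0.23537172 0.07243205] 0.06946648682363132 [-0.00040662 -0.00062505  0.06979808] ((585.2001342773438, 152.9430694580078), (165.19520568847656, 85.34374237060547), 89.70630645751953)
```

The plate is seated (top at 69.5 mm, level, centred within 1 mm). Next I'll look at the drive head.

Emit:
apply_moves:
  increments: ".4 -.677 -.355 -.213 0 0 0;.4 -.677 -.355 -.213 0 0 0;.4 -.677 -.355 -.213 0 0 0;.4 -.677 -.355 -.213 0 0 0;.4 -.677 -.355 -.213 0 0 0"

```text
time_s: 39.25
position: [0.4766, -0.0824, 0.2976]
tool_rot: [-179.7, -0.1, 89.9]
ft_force: [0.8, -0.7, 0.3]
opening: 0.0369
grip_force: 0.0
```

Emit:
apply_moves:
  increments: ".3 0 0 0 0 0 .18;.3 0 0 0 0 0 .18;.3 0 0 0 0 0 .18;.3 0 0 0 0 0 .18;.3 0 0 0 0 0 .18"

```text
time_s: 39.75
position: [0.4783, -0.0797, 0.2971]
tool_rot: [-179.7, 0.2, 57.5]
ft_force: [-0.2, -1.0, -0.2]
opening: 0.0277
grip_force: 0.0
```

Emit:
apply_moves:
  increments: ".3 0 0 0 0 0 .18;.3 0 0 0 0 0 .18;.3 0 0 0 0 0 .18;.3 0 0 0 0 0 .18;.3 0 0 0 0 0 .18"

```text
time_s: 40.25
position: [0.4785, -0.0798, 0.2975]
tool_rot: [-179.9, 0.2, 25.3]
ft_force: [-0.4, 0.3, 0.4]
opening: 0.0282
grip_force: 0.0
```

Emit:
apply_moves:
  increments: ".3 0 0 0 0 0 .14;.3 0 0 0 0 0 .14;.3 0 0 0 0 0 .14;.3 0 0 0 0 0 .14;.3 0 0 0 0 0 .14"

```text
time_s: 40.75
position: [0.4787, -0.0798, 0.2979]
tool_rot: [-179.9, 0.2, 0.4]
ft_force: [0.1, -0.6, -0.6]
opening: 0.0271
grip_force: 0.0
```

```bash
cat > lev.py <<'E'
from h import *
AX=np.array([.6145,-.0475]);DX=np.array([.6245,-.1375])
def look(n,show=False):
    arm.get_image("wrist");p=arm.camera_params("wrist");im,d=arm.get_image("wrist");s=arm.sense();print(s["time_s"],s["position"],s["tool_rot"],s["qpos"].round(0))
    P=cloud(p,d,True);np.savez(n+".npz",im=im,d=d,p=p);ok=(d>0)&(np.mgrid[:400,:640][0]<232)
    g=im.astype(int).sum(2)
    m=ok&(P[...,2]>.088)&(P[...,2]<.1)&(np.hypot(P[...,0]-AX[0],P[...,1]-AX[1])<.11)&(P[...,1]<.0)
    q=P[m];c=(q.min(0)+q.max(0))/2;v=c[:2]-AX;print("post",len(q),c,np.ptp(q,axis=0),"r",np.hypot(*v),"q",np.arctan2(-v[1],-v[0]))
    m=ok&(P[...,2]>.072)&(P[...,2]<.08)&(np.hypot(P[...,0]-DX[0],P[...,1]-DX[1])<.04);q=P[m]
    if len(q): print("dial bar",len(q),(q.min(0)+q.max(0))/2,cv2.minAreaRect((q[:,:2]*1000).astype(np.float32)))
    # needle: dark pixels on the head's top plane
    m=ok&(abs(P[...,2]-.044)<.005)&(g<330);r=P[...,:2]-AX;R_=np.hypot(r[...,0],r[...,1]);a=np.arctan2(-r[...,1],-r[...,0])
    for lo,hi in((.04,.055),(.055,.07),(.07,.08),(.08,.086)):
        k=m&(R_>lo)&(R_<hi)&(abs(a)<1.3);print("dark",lo,hi,np.histogram(a[k],np.arange(-.3,1.3,.1))[0])
    u0,v0=[int(x) for x in(np.nonzero(ok&(np.hypot(P[...,0]-.6,P[...,1]+.08)<.02))[1].mean(),np.nonzero(ok&(np.hypot(P[...,0]-.6,P[...,1]+.08)<.02))[0].mean())]
    cr=im[max(0,v0-75):v0+75,u0-100:u0+100];print("crop at",max(0,v0-75),u0-100);cv2.imwrite(f"pics/{n}.png",cv2.resize(cr,None,fx=4,fy=4,interpolation=cv2.INTER_CUBIC)[...,::-1])
E
python3 -c "from lev import *;look('l1')"
```

```text
40.85 [ 0.47877738 -0.07982972  0.2979948 ] [-179.94633836    0.21718278    0.24687995] [-61.  27.  89. 109. -29.  73. -53.]
post 133 [ 0.54102028 -0.06047164  0.09391122] [0.0129926  0.01392127 0.00523435] r 0.07461589675363126 q 0.17473336400551534
dial bar 353 [ 0.62481726 -0.13645152  0.07502072] ((624.431396484375, -136.43748474121094), (46.077789306640625, 13.172718048095703), 87.8008804321289)
dark 0.04 0.055 [ 0  0  0  0  0  0 23  0  0  0  0  0  0  0  0]
dark 0.055 0.07 [ 0  0  0  0  0  0 36  0  0  0  0  0  0  0  0]
dark 0.07 0.08 [ 0  0  0  4  0  1 19  0  0  0  0  0  0  0  0]
dark 0.08 0.086 [ 0  0  3  2  0  0 12  0  0  0  0  0  0  0  0]
crop at 6 216
```

View pics/l1.png

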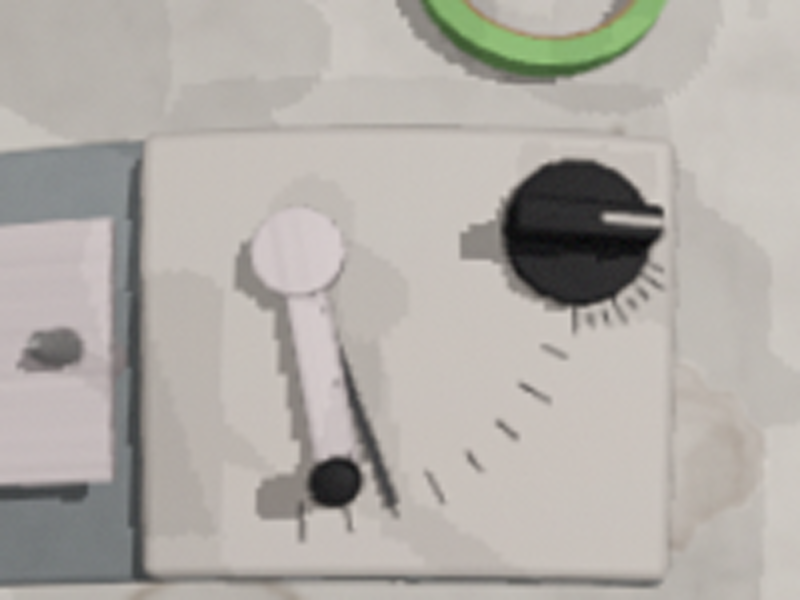

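Seen here: lever post at (335,480), needle ahead of it pointing to (392,512) (about 0.35 rad), and dial bar pointing right with its white line at (635,218).

Emit:
apply_moves:
  increments: ".3 .207 -.065 .54 0 0 -.055;.3 .207 -.065 .54 0 0 -.055;.3 .207 -.065 .54 0 0 -.055;.3 .207 -.065 .54 0 0 -.055;.3 .207 -.065 .54 0 0 -.055"

```text
time_s: 41.35
position: [0.539, -0.0594, 0.1327]
tool_rot: [-179.9, 0.5, 10.1]
ft_force: [0.0, -0.7, 0.2]
opening: 0.0275
grip_force: 0.0
```

```bash
python3 - <<'E'
from h import *
arm.get_image("wrist");arm.get_image("wrist");s=arm.sense();print(s["position"],s["tool_rot"],s["qpos"],s["opening"]);go(.541,-.0605,.068,10)
E
```

```text
[ 0.5402047  -0.06122089  0.1364257 ] [-179.9831209     0.23279521    9.94388515] [-43.46566957  38.48734163  64.42573817 110.74048746 -41.19715516
  58.26251949 -40.09162544] 0.02726601918406145
shift [ 0.004 -0.002  0.228] turn [-0.     0.001 -0.   ] mm 68.43412126798408 yaw 10.0
```

Emit:
apply_moves:
  increments: ".3 .004 -.002 .15 0 0 0;.3 .004 -.002 .226 0 0 0;.3 .004 -.002 .226 0 0 0;.3 .004 -.002 .226 0 0 0;.3 .004 -.002 .226 0 0 0"

```text
time_s: 41.95
position: [0.5428, -0.06, 0.0705]
tool_rot: [-180.0, -0.0, 9.9]
ft_force: [-0.1, 0.3, 0.5]
opening: 0.0275
grip_force: 0.0
```

```bash
python3 - <<'E'
from h import *
arm.get_image("wrist");arm.get_image("wrist");s=arm.sense();print(s["position"],s["tool_rot"],s["ft_force"],s["opening"]);go(.54,-.054,.069,0);go(.54,-.0495,.069,0)
E
```

```text
[ 0.54256421 -0.05963787  0.07000692] [-1.79948520e+02  1.79221026e-02  9.91063732e+00] [-0.03222751  0.20070414 -0.28169585] 0.0275751128288987
shift [-0.005 -0.02   0.003] turn [-0.     0.     0.055] mm 6.27491927339603 yaw 7.105427357601002e-15
shift [-0.003 -0.035  0.003] turn [-0.     0.     0.055] mm 10.505495542295435 yaw 7.105427357601002e-15
```

Emit:
apply_moves:
  increments: ".3 -.002 -.005 0 0 0 .01;.3 -.003 -.01 0 0 0 .02;.3 -.005 -.015 0 0 0 .03;.3 -.005 -.02 0 0 0 .03;.3 -.005 -.02 0 0 0 .03"

```text
time_s: 42.55
position: [0.5386, -0.0536, 0.068]
tool_rot: [-180.0, 0.2, 4.5]
ft_force: [0.8, 0.2, 0.4]
opening: 0.0275
grip_force: 0.0
```

Emit:
apply_moves:
  increments: ".3 0 -.003 0 0 0 0;.3 0 -.006 0 0 0 0;.3 0 -.009 0 0 0 0;.3 0 -.009 0 0 0 0;.3 0 -.009 0 0 0 0"

```text
time_s: 43.05
position: [0.5386, -0.051, 0.0682]
tool_rot: [-179.9, 0.2, 4.5]
ft_force: [-0.2, 1.1, 0.1]
opening: 0.0273
grip_force: 0.0
```

```bash
python3 - <<'E'
from h import *
for i in range(2):arm.get_image("wrist");s=arm.sense();print(s["position"],s["tool_rot"],s["ft_force"],s["opening"])
E
```

```text
[ 0.53861876 -0.05098271  0.06817579] [-179.93066126    0.19267017    4.49457251] [-0.28439295 -0.1192574  -0.28623253] 0.027675601261923952
[ 0.53863529 -0.05102477  0.06819057] [-179.93174558    0.190396      4.4908035 ] [-0.0640312  -0.00362189  0.67736952] 0.027538489220947142
```

Emit:
apply_moves:
  increments: ".3 0 -.004 0 0 0 0;.3 0 -.007 0 0 0 0;.3 0 -.007 0 0 0 0;.3 0 -.007 0 0 0 0;.3 0 -.007 0 0 0 0"

```text
time_s: 43.65
position: [0.5384, -0.0489, 0.0682]
tool_rot: [-179.9, 0.2, 4.5]
ft_force: [0.0, 0.9, 0.5]
opening: 0.0274
grip_force: 0.0
```

```bash
python3 - <<'E'
from h import *
F=[]
for i in range(3):arm.get_image("wrist");s=arm.sense();F.append(s["ft_force"])
print(s["position"],np.mean(F,0),s["opening"])
E
```

```text
[ 0.53838567 -0.04899502  0.06815776] [-0.09072503 -0.07284929  0.13264598] 0.027881334912848915
```

```bash
python3 - <<'E'
from h import *
im,d=arm.get_image("wrist");cv2.imwrite("pics/l2.png",cv2.resize(im[120:320,220:440],None,fx=3,fy=3)[...,::-1])
im,d=arm.get_image("scene");cv2.imwrite("pics/s2.png",cv2.resize(im[140:240,300:420],None,fx=5,fy=5)[...,::-1])
E
```

```text
(no output)
```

View pics/l2.png

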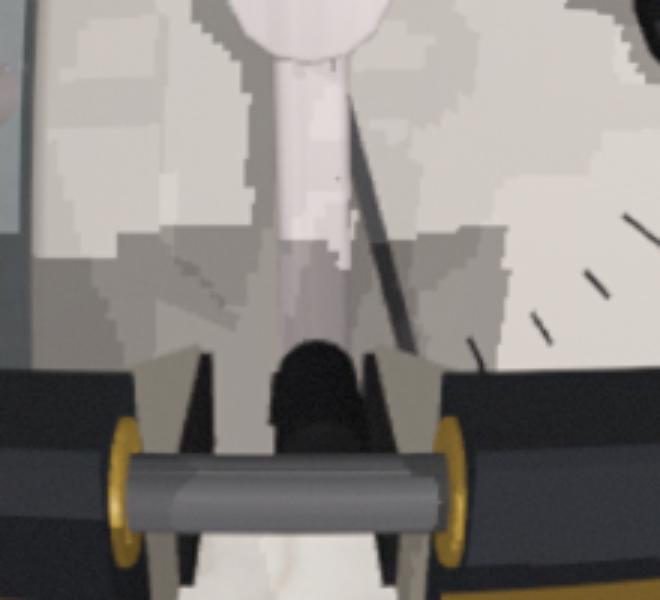

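The post touches the right finger with the lever close to zero; continue in 2 mm steps watching the force.

Emit:
apply_moves:
  increments: ".3 0 -.004 0 0 0 0;.3 0 -.007 0 0 0 0;.3 0 -.007 0 0 0 0;.3 0 -.007 0 0 0 0;.3 0 -.007 0 0 0 0"

```text
time_s: 44.4
position: [0.5383, -0.0468, 0.0682]
tool_rot: [-179.9, 0.2, 4.5]
ft_force: [-0.0, -0.4, 0.2]
opening: 0.0274
grip_force: 0.0
```

```bash
cat > ff.py <<'E'
from h import *
F=[];M=[]
for i in range(3):arm.get_image("wrist");s=arm.sense();F.append(s["ft_force"])
print(s["position"],s["tool_rot"][2],np.mean(F,0),s["opening"])
E
python3 ff.py
```

```text
[ 0.53825726 -0.04686626  0.06816856] 4.491694956475774 [ 0.19286995 -0.29507137 -0.10414389] 0.027271237159013594
```

Emit:
apply_moves:
  increments: ".3 0 -.004 0 0 0 0;.3 0 -.007 0 0 0 0;.3 0 -.007 0 0 0 0;.3 0 -.007 0 0 0 0;.3 0 -.007 0 0 0 0"

```text
time_s: 45.05
position: [0.5381, -0.0447, 0.0682]
tool_rot: [-179.9, 0.2, 4.5]
ft_force: [0.2, -0.4, 0.7]
opening: 0.0275
grip_force: 0.0
```

```bash
python3 ff.py
```

```text
[ 0.53806871 -0.04478295  0.06816261] 4.49125104481049 [ 0.06078682 -0.20962757 -0.1623304 ] 0.0276544870163849
```

```bash
cat > ang.py <<'E'
from h import *
def ang():
    p=arm.camera_params("wrist");im,d=arm.get_image("wrist");s=arm.sense();P=cloud(p,d,True);X,Y,Z=P[...,0],P[...,1],P[...,2]
    ok=(d>0)&(np.mgrid[:400,:640][0]<240)
    m=ok&(Z>.0495)&(Z<.059)&(np.hypot(X-.6145,Y+.0475)<.055)&(np.hypot(X-.6145,Y+.0475)>.022)&(X<.61)
    q=P[m][:,:2];c=q.mean(0);a=np.linalg.eigh(np.cov(q.T))[1][:,1];a*=-np.sign(a[0])
    print("t",s["time_s"],"tcp",s["position"].round(4),"F",s["ft_force"].round(1),"arm n",len(q),"mean",c.round(4),"q(pca)",np.arctan2(-a[1],-a[0]).round(3),"q(axis)",np.arctan2(.0-(c[1]+.0475),.6145-c[0]).round(3))
    hub=ok&(Z>.0495)&(Z<.062)&(np.hypot(X-.6145,Y+.0475)<.02);h=P[hub];print("hub",len(h),h.min(0).round(4),h.max(0).round(4))
    g=im.astype(int).sum(2);m=ok&(abs(Z-.044)<.006)&(g<330)&(X<.6);r=P[...,:2]-[.6145,-.0475];R_=np.hypot(r[...,0],r[...,1]);A=np.arctan2(-r[...,1],-r[...,0])
    k=m&(R_>.035)&(R_<.07)&(A>-.2)&(A<1.2);print("needle",k.sum(),np.median(A[k]),np.percentile(A[k],[10,90]))
E
python3 -c "from ang import *;ang()"
```

```text
t 45.25 tcp [ 0.538  -0.0448  0.0682] F [-0.4 -0.3 -0.2] arm n 1421 mean [ 0.5768 -0.0487] q(pca) 0.05 q(axis) 0.031
hub 2594 [ 0.5947 -0.0619  0.0541] [ 0.6295 -0.0324  0.062 ]
needle 388 0.3428791322147208 [0.30881049 0.37559027]
```

The lever is at about 0.04 (I had the finger offset sign wrong); about 7 mm more is needed.

Emit:
apply_moves:
  increments: ".3 0 -.004 0 0 0 0;.3 0 -.008 0 0 0 0;.3 0 -.012 0 0 0 0;.3 0 -.015 0 0 0 0;.3 0 -.015 0 0 0 0"

```text
time_s: 45.75
position: [0.5376, -0.0402, 0.0682]
tool_rot: [-179.9, 0.2, 4.5]
ft_force: [0.7, -0.2, 0.8]
opening: 0.0276
grip_force: 0.2
```

```bash
python3 ff.py;python3 -c "from ang import *;ang()"
```

```text
[ 0.53771979 -0.04025424  0.06816937] 4.493574437468972 [-0.31399683 -0.11002286  0.62931087] 0.02754744862465711
t 45.95 tcp [ 0.5377 -0.0403  0.0682] F [-0.7  1.3 -1.2] arm n 1436 mean [ 0.5765 -0.0463] q(pca) -0.005 q(axis) -0.033
hub 2601 [ 0.5946 -0.0613  0.0544] [ 0.6293 -0.0322  0.062 ]
needle 389 0.3432314651528388 [0.30726071 0.37645325]
```

Emit:
apply_moves:
  increments: ".3 0 -.004 0 0 0 0;.3 0 -.008 0 0 0 0;.3 0 -.008 0 0 0 0;.3 0 -.008 0 0 0 0;.3 0 -.008 0 0 0 0"

```text
time_s: 46.45
position: [0.5376, -0.0383, 0.0682]
tool_rot: [-180.0, 0.2, 4.5]
ft_force: [0.5, -2.9, -1.2]
opening: 0.0275
grip_force: 1.4
```

```bash
python3 ff.py;python3 -c "from ang import *;ang()"
```

```text
[ 0.53755359 -0.03826094  0.06821567] 4.470448152745469 [ 0.8025281  -3.40763522 -1.3098117 ] 0.02802712335567681
t 46.65 tcp [ 0.5376 -0.0382  0.0682] F [ 0.6 -3.7 -1.7] arm n 1437 mean [ 0.5767 -0.0452] q(pca) -0.037 q(axis) -0.06
hub 2574 [ 0.5946 -0.0615  0.0534] [ 0.6294 -0.0323  0.062 ]
needle 383 0.34426756288648397 [0.31006889 0.37659497]
```

The low stop is pressed about 0.04 rad (3.4 N). Now I swing the lever forward, first to about 0.4 rad.

Emit:
apply_moves:
  increments: ".3 0 .02 0 0 0 -.015;.3 .002 .045 0 0 0 -.03;.3 .005 .07 0 0 0 -.05;.3 .008 .09 0 0 0 -.065;.3 .011 .105 0 0 0 -.075"

```text
time_s: 47.15
position: [0.543, -0.0681, 0.068]
tool_rot: [-179.8, 0.2, 18.1]
ft_force: [-0.4, 0.8, -1.0]
opening: 0.0275
grip_force: 0.3
```

Emit:
apply_moves:
  increments: ".3 .003 .008 0 0 0 -.005;.3 .006 .017 0 0 0 -.011;.3 .009 .026 0 0 0 -.017;.3 .012 .035 0 0 0 -.023;.3 .014 .039 0 0 0 -.027"

```text
time_s: 47.65
position: [0.551, -0.079, 0.0681]
tool_rot: [-179.9, 0.2, 22.9]
ft_force: [-0.9, -0.3, -0.6]
opening: 0.0274
grip_force: 0.3
```

```bash
cat >> ang.py <<'E'
def tgt(q,g=.0057):
    c,n=np.cos(q),np.sin(q);return .6145-.075*c+g*n,-.0475-.075*n-g*c
E
cat > st.py <<'E'
import sys
from ang import *
ang();s=arm.sense();print(s["tool_rot"][2],s["opening"])
for q in map(float,sys.argv[1:]): x,y=tgt(q);print(q,x,y);go(x,y,.068,np.degrees(q))
E
python3 st.py .4 .45
```

```text
t 47.7 tcp [ 0.5511 -0.0791  0.0681] F [-0.6  0.2  0.1] arm n 1377 mean [ 0.5793 -0.0614] q(pca) 0.377 q(axis) 0.375
hub 2618 [ 0.5946 -0.0618  0.0535] [ 0.6296 -0.0322  0.062 ]
  return _methods._mean(a, axis=axis, dtype=dtype,
  ret = ret.dtype.type(ret / rcount)
Traceback (most recent call last):
  File "st.py", line 3, in <module>
    ang();s=arm.sense();print(s["tool_rot"][2],s["opening"])
    ~~~^^
  File "ang.py", line 10, in ang
    k=m&(R_>.035)&(R_<.07)&(A>-.2)&(A<1.2);print("needle",k.sum(),np.median(A[k]),np.percentile(A[k],[10,90]))
                                                                                  ~~~~~~~~~~~~~^^^^^^^^^^^^^^
IndexError: index -1 is out of bounds for axis 0 with size 0
```

Emit:
apply_moves:
  increments: ".3 0 .006 0 0 0 -.008;.3 0 .012 0 0 0 -.016;.3 .001 .018 0 0 0 -.024;.3 .001 .018 0 0 0 -.024;.3 .001 .018 0 0 0 -.024"

```text
time_s: 48.2
position: [0.5533, -0.0841, 0.0682]
tool_rot: [-179.9, 0.2, 27.1]
ft_force: [0.1, 0.4, 0.3]
opening: 0.0274
grip_force: 0.0
```

Emit:
apply_moves:
  increments: ".3 0 .004 0 0 0 -.005;.3 0 .008 0 0 0 -.01;.3 .001 .012 0 0 0 -.016;.3 .001 .012 0 0 0 -.016;.3 .001 .012 0 0 0 -.016"

```text
time_s: 48.7
position: [0.5552, -0.0871, 0.0681]
tool_rot: [-179.9, 0.2, 30.0]
ft_force: [-0.1, -0.3, 0.2]
opening: 0.0276
grip_force: 0.0
```

```bash
sed -i 's/;print("needle",k.sum().*$/;print("needle",k.sum(),np.median(A[k]) if k.any() else 0)/' ang.py; python3 ff.py; python3 st.py .5 .55
```

```text
[ 0.55515937 -0.08697417  0.06808248] 30.038148550451112 [ 0.45833763 -0.26261337 -0.11219248] 0.02763481687026219
t 48.9 tcp [ 0.5551 -0.0869  0.0681] F [ 0.1 -1.2 -0.9] arm n 1374 mean [ 0.5813 -0.0658] q(pca) 0.516 q(axis) 0.504
hub 2617 [ 0.5951 -0.0626  0.0535] [ 0.6299 -0.0324  0.062 ]
needle 0 0
30.040473926624404 0.027611039163695103
0.5 0.5514140334282661 -0.08845913599809034
shift [-0.013 -0.002  0.   ] turn [-0.001  0.001  0.008] mm 4.017574886520204 yaw 28.647889756541165
0.55 0.5535399780504419 -0.09156093194553863
shift [-0.012  0.011  0.   ] turn [-0.001  0.001 -0.008] mm 4.892941917321911 yaw 31.512678732195273
```

Emit:
apply_moves:
  increments: ".3 -.006 .003 0 0 0 -.005;.3 -.006 .006 0 0 0 -.01;.3 -.006 .009 0 0 0 -.01;.3 -.006 .009 0 0 0 -.01;.3 -.006 .009 0 0 0 -.01"

```text
time_s: 49.4
position: [0.5549, -0.0902, 0.0681]
tool_rot: [-179.9, 0.2, 31.8]
ft_force: [-0.8, -0.4, 0.1]
opening: 0.0276
grip_force: 0.2
```

Emit:
apply_moves:
  increments: ".3 0 .003 0 0 0 -.005;.3 0 .007 0 0 0 -.01;.3 0 .007 0 0 0 -.01;.3 0 .007 0 0 0 -.01;.3 0 .007 0 0 0 -.01"

```text
time_s: 49.9
position: [0.5562, -0.0921, 0.0681]
tool_rot: [-179.9, 0.1, 33.6]
ft_force: [-0.2, -0.5, -0.3]
opening: 0.0273
grip_force: 0.0
```

```bash
python3 ff.py; python3 st.py .6
```

```text
[ 0.5560838  -0.09199558  0.06808638] 33.63974681445006 [-0.12006932 -0.01688887 -0.40287025] 0.02742311667729711
t 50.1 tcp [ 0.5561 -0.092   0.0681] F [-0.  -0.3  0.1] arm n 1365 mean [ 0.5826 -0.068 ] q(pca) 0.58 q(axis) 0.572
hub 2602 [ 0.5952 -0.0628  0.0545] [ 0.6295 -0.0323  0.062 ]
needle 0 0
33.642517380207266 0.027313619750366565
0.6 0.5558182909801259 -0.09455259850961281
shift [-0.005  0.007  0.   ] turn [-0.001  0.001 -0.004] mm 2.5962230621806066 yaw 34.37746770784939
```

Emit:
apply_moves:
  increments: ".3 -.004 .003 0 0 0 -.005;.3 -.004 .006 0 0 0 -.01;.3 -.004 .008 0 0 0 -.01;.3 -.004 .008 0 0 0 -.01;.3 -.004 .008 0 0 0 -.01"

```text
time_s: 50.6
position: [0.5563, -0.0946, 0.068]
tool_rot: [-179.8, 0.1, 35.4]
ft_force: [-1.3, -0.8, 0.3]
opening: 0.0277
grip_force: 0.2
```

Emit:
apply_moves:
  increments: ".3 0 .003 0 0 0 -.005;.3 0 .007 0 0 0 -.01;.3 0 .007 0 0 0 -.01;.3 0 .007 0 0 0 -.01;.3 0 .007 0 0 0 -.01"

```text
time_s: 51.1
position: [0.5577, -0.0965, 0.0681]
tool_rot: [-179.9, 0.1, 37.2]
ft_force: [-0.8, -0.3, -0.4]
opening: 0.0277
grip_force: 0.0
```

```bash
python3 ff.py; python3 st.py .65
```

```text
[ 0.55767688 -0.0963366   0.06808221] 37.24322638410921 [ 0.24114864 -0.23111306  0.28757996] 0.027493633644089344
t 51.3 tcp [ 0.5577 -0.0963  0.0681] F [-0.5  0.2  0.1] arm n 1400 mean [ 0.584  -0.0699] q(pca) 0.627 q(axis) 0.634
hub 2618 [ 0.5954 -0.0639  0.0538] [ 0.6294 -0.0318  0.062 ]
needle 0 0
37.24454265213407 0.027646017496985094
0.65 0.5582432776215164 -0.09742665808193259
shift [-0.001  0.004  0.   ] turn [-0.001  0.001  0.   ] mm 1.256431193338096 yaw 37.24225668350351
```

Emit:
apply_moves:
  increments: ".3 0 .003 0 0 0 -.005;.3 0 .006 0 0 0 -.01;.3 0 .008 0 0 0 -.01;.3 0 .008 0 0 0 -.01;.3 0 .008 0 0 0 -.01"

```text
time_s: 51.8
position: [0.5591, -0.0982, 0.068]
tool_rot: [-179.8, 0.1, 39.0]
ft_force: [0.1, -0.3, -0.4]
opening: 0.0277
grip_force: 0.2
```

Emit:
apply_moves:
  increments: ".3 0 .003 0 0 0 -.005;.3 0 .007 0 0 0 -.01;.3 0 .007 0 0 0 -.01;.3 0 .007 0 0 0 -.01;.3 0 .007 0 0 0 -.01"

```text
time_s: 52.3
position: [0.5604, -0.1, 0.0681]
tool_rot: [-179.9, 0.1, 40.8]
ft_force: [-0.2, -0.0, -0.1]
opening: 0.0277
grip_force: 0.0
```

```bash
python3 ff.py; python3 st.py .7
```

```text
[ 0.56041045 -0.09990004  0.0680824 ] 40.84385765711989 [-0.32831933 -0.27969964 -0.11911631] 0.027475159874325188
t 52.5 tcp [ 0.5604 -0.0998  0.0681] F [ 0.  -1.2  0.5] arm n 1434 mean [ 0.5856 -0.0717] q(pca) 0.678 q(axis) 0.696
hub 2617 [ 0.5961 -0.0647  0.054 ] [ 0.6294 -0.032   0.062 ]
needle 0 0
40.850007740937926 0.027448847154713654
0.7 0.5608088767709182 -0.1001759270103484
shift [0.    0.002 0.   ] turn [-0.001  0.001  0.004] mm 0.549664770225169 yaw 40.10704565915762
```

Emit:
apply_moves:
  increments: ".3 0 .003 0 0 0 -.005;.3 0 .006 0 0 0 -.01;.3 0 .008 0 0 0 -.01;.3 0 .008 0 0 0 -.01;.3 0 .008 0 0 0 -.01"

```text
time_s: 53.0
position: [0.562, -0.1017, 0.068]
tool_rot: [-179.8, 0.1, 42.6]
ft_force: [0.2, -0.1, 0.6]
opening: 0.0278
grip_force: 0.2
```

Emit:
apply_moves:
  increments: ".3 0 .003 0 0 0 -.005;.3 0 .007 0 0 0 -.01;.3 0 .007 0 0 0 -.01;.3 0 .007 0 0 0 -.01;.3 0 .007 0 0 0 -.01"

```text
time_s: 53.5
position: [0.5634, -0.1034, 0.0681]
tool_rot: [-179.8, 0.1, 44.4]
ft_force: [-0.1, 0.7, -0.6]
opening: 0.0274
grip_force: 0.0
```

```bash
python3 ff.py; python3 st.py .75
```

```text
[ 0.56338743 -0.10329882  0.06805913] 44.442228998896304 [-0.21480775  0.17581563 -0.20643933] 0.027463824024277366
t 53.7 tcp [ 0.5634 -0.1033  0.0681] F [ 0.2 -0.1 -0.5] arm n 1440 mean [ 0.5872 -0.0734] q(pca) 0.764 q(axis) 0.759
hub 2618 [ 0.5961 -0.065   0.0541] [ 0.6297 -0.0321  0.062 ]
needle 0 0
44.446230674171034 0.027276714512453355
0.75 0.5635086757665965 -0.10279353355433084
shift [ 0.001 -0.001  0.   ] turn [-0.001  0.001  0.008] mm 0.48370422242972466 yaw 42.97183463481174
```

Emit:
apply_moves:
  increments: ".3 .001 .003 0 0 0 -.005;.3 .001 .006 0 0 0 -.008;.3 .001 .008 0 0 0 -.008;.3 .001 .008 0 0 0 -.008;.3 .001 .008 0 0 0 -.008"

```text
time_s: 54.2
position: [0.5649, -0.1045, 0.0679]
tool_rot: [-179.8, 0.1, 45.9]
ft_force: [-1.7, 0.7, 1.6]
opening: 0.0275
grip_force: 1.1
```

Emit:
apply_moves:
  increments: ".3 .001 .003 0 0 0 -.005;.3 .001 .007 0 0 0 -.008;.3 .001 .007 0 0 0 -.008;.3 .001 .007 0 0 0 -.008;.3 .001 .007 0 0 0 -.008"

```text
time_s: 54.7
position: [0.5666, -0.1058, 0.0679]
tool_rot: [-179.8, 0.1, 47.3]
ft_force: [-3.7, 1.4, 1.4]
opening: 0.0276
grip_force: 2.1
```

```bash
python3 ff.py; python3 st.py .8
```

```text
[ 0.56661404 -0.10587214  0.06787648] 47.323303794215484 [-4.47427115  1.31208824  1.7537478 ] 0.027395340324326164
t 54.9 tcp [ 0.5666 -0.1059  0.0679] F [-4.4  1.2  1. ] arm n 1406 mean [ 0.5885 -0.0748] q(pca) 0.797 q(axis) 0.809
hub 2633 [ 0.597  -0.0655  0.054 ] [ 0.6297 -0.0318  0.062 ]
needle 0 0
47.32669159708089 0.027805474391111563
0.8 0.5663359265170899 -0.10527293506074305
shift [ 0.001 -0.002 -0.   ] turn [-0.001  0.001  0.008] mm 0.7026391000598229 yaw 45.83662361046586
```

The high stop is pressed about 0.05 rad (4.1 N). I'll take the lever back to about 0.45 to free the stop and expose the needle.

```bash
python3 - <<'E'
from ang import *
for q in(.62,.45): x,y=tgt(q,-.0057);go(x,y,.068,np.degrees(q))
E
```

```text
shift [ 0.01  -0.084 -0.   ] turn [-0.001  0.001  0.066] mm 25.507760557771583 yaw 35.523383298111035
shift [ 0.026 -0.124  0.   ] turn [-0.001  0.001  0.12 ] mm 38.0264432990275 yaw 25.783100780887047
```

Then straight up and back to a viewing pose.

Emit:
apply_moves:
  increments: ".3 .002 -.02 0 0 0 .015;.3 .005 -.042 0 0 0 .033;.3 .01 -.084 0 0 0 .066;.3 .018 -.104 0 0 0 .093;.3 .026 -.124 0 0 0 .12"

```text
time_s: 55.4
position: [0.5466, -0.0756, 0.0688]
tool_rot: [179.9, 0.0, 25.5]
ft_force: [0.4, -1.2, -0.2]
opening: 0.0274
grip_force: 0.3
```

Emit:
apply_moves:
  increments: ".3 0 .018 0 0 0 0;.3 0 .018 -.1 0 0 0;.3 0 .018 -.2 0 0 0;.3 0 .018 -.35 0 0 0;.3 0 .018 -.5 0 0 0"

```text
time_s: 55.9
position: [0.5486, -0.0814, 0.2199]
tool_rot: [180.0, 0.1, 25.8]
ft_force: [-0.1, 0.4, 0.1]
opening: 0.0272
grip_force: 0.0
```

Emit:
apply_moves:
  increments: ".3 -.3 .13 -.2 0 0 0;.3 -.3 .13 -.2 0 0 0;.3 -.3 .13 -.2 0 0 0;.3 -.3 .13 -.2 0 0 0;.3 -.3 .13 -.2 0 0 0"

```text
time_s: 56.4
position: [0.485, -0.1536, 0.2782]
tool_rot: [-179.9, 0.1, 25.8]
ft_force: [1.5, 0.4, 0.5]
opening: 0.0277
grip_force: 0.0
```

```bash
python3 -c "from lev import *;look('l3')"; python3 - <<'E'
from h import *
f=np.load("l3.npz",allow_pickle=True);im,d,p=f["im"],f["d"],f["p"].item()
# dark-line pixels on plane z=.045, fit
v,u=np.mgrid[:400,:640];P=onplane(p,u,v,.0455,True);g=im.astype(int).sum(2);r=P[...,:2]-[.6145,-.0475];Rr=np.hypot(r[...,0],r[...,1]);A=np.arctan2(-r[...,1],-r[...,0])
k=(g<300)&(Rr>.03)&(Rr<.08)&(A>.6)&(A<1.05)&(v<235)
q=P[k][:,:2];a=np.linalg.eigh(np.cov(q.T))[1][:,1];a*=-np.sign(a[0]);print(k.sum(),"needle med",np.median(A[k]),"pca",np.arctan2(-a[1],-a[0]))
E
```

```text
56.5 [ 0.48475451 -0.15267915  0.27740749] [-179.86342602    0.21366812   25.90737473] [-45.  22.  74. 108. -23.  68. -26.]
post 155 [ 0.54745882 -0.08105572  0.09260002] [0.01481714 0.01528132 0.00802748] r 0.07497003575861018 q 0.46406671301826025
dial bar 394 [ 0.62461152 -0.13758156  0.07494415] ((624.523193359375, -137.5111846923828), (46.297359466552734, 13.613718032836914), 88.25553131103516)
dark 0.04 0.055 [ 0  0  0  0  0  0  0  0  0  0 15 17  0  0  0]
dark 0.055 0.07 [ 0  0  0  0  0  1  1  0  0  0 15 20  0  0  0]
dark 0.07 0.08 [ 0  0  0  0  0  1  1  0  0  0  6 11  0  0  0]
dark 0.08 0.086 [0 0 2 0 0 0 2 0 0 0 3 9 0 0 0]
crop at 0 202
93 needle med 0.8053944075159659 pca 0.8184014206884556
```

View pics/l3.png

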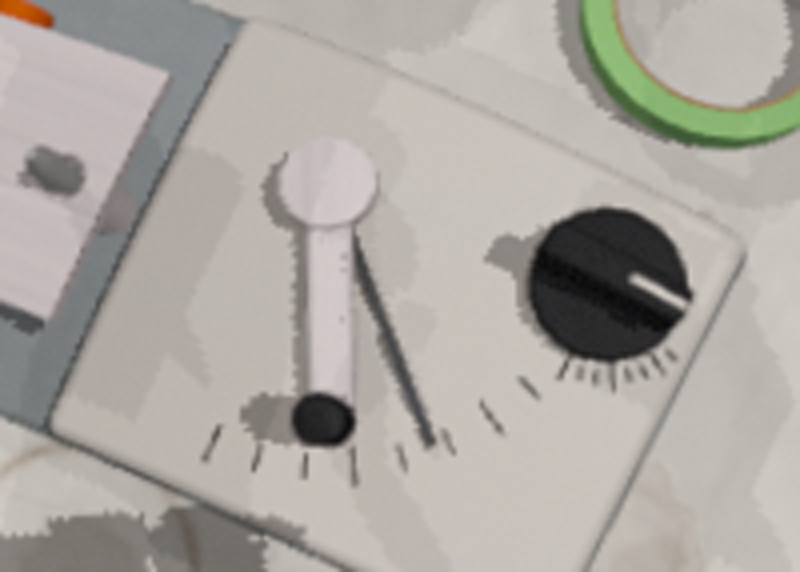

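The needle rests between the 40° and 50° ticks (tip at 430,445), about 0.81 rad, and the lever is back at 0.46. Next I turn the dial from about 1.54 to 0.81.

Emit:
apply_moves:
  increments: ".3 .441 .158 .46 0 0 -.17;.3 .441 .158 .46 0 0 -.17;.3 .441 .158 .46 0 0 -.17;.3 .441 .158 .46 0 0 -.17;.3 .441 .158 .46 0 0 -.17"

```text
time_s: 57.0
position: [0.6236, -0.1347, 0.131]
tool_rot: [-179.3, 0.3, 56.8]
ft_force: [-0.5, 0.6, -0.3]
opening: 0.0274
grip_force: 0.0
```

Emit:
apply_moves:
  increments: ".3 0 0 0 0 0 -.176;.3 0 0 0 0 0 -.176;.3 0 0 0 0 0 -.176;.3 0 0 0 0 0 -.176;.3 0 0 0 0 0 -.176"

```text
time_s: 57.5
position: [0.623, -0.1386, 0.1392]
tool_rot: [-179.7, -0.1, 88.1]
ft_force: [0.1, 0.0, -0.5]
opening: 0.0278
grip_force: 0.0
```

```bash
python3 - <<'E'
from h import *
arm.get_image("wrist");arm.get_image("wrist");s=arm.sense();print(s["position"],s["tool_rot"],s["qpos"],s["opening"]);go(.6246,-.1373,.06,88.2)
E
```

```text
[ 0.62298903 -0.13880252  0.1393486 ] [-1.79755342e+02 -5.65361046e-02  8.78687433e+01] [-19.11960491  37.05610538  41.89759127  96.40155346 -28.3493317
  57.91468511  30.45409267] 0.02778391350900891
shift [0.005 0.006 0.264] turn [-0.001 -0.    -0.002] mm 79.37917082080972 yaw 88.2
```

Emit:
apply_moves:
  increments: ".3 .005 .006 .1 0 0 0;.3 .005 .006 .2 0 0 0;.3 .005 .006 .262 0 0 0;.3 .005 .006 .262 0 0 0;.3 .005 .006 .262 0 0 0"

```text
time_s: 58.1
position: [0.6247, -0.1382, 0.0613]
tool_rot: [-179.8, 0.0, 88.0]
ft_force: [0.5, 0.4, 0.9]
opening: 0.0278
grip_force: 0.0
```

Emit:
apply_moves:
  increments: "0 0 0 0 0 0 0;0 0 0 0 0 0 0;0 0 0 0 0 0 0;0 0 0 0 0 0 0;0 0 0 0 0 0 0"

```text
time_s: 58.6
position: [0.6245, -0.1381, 0.0624]
tool_rot: [-179.8, -0.1, 88.0]
ft_force: [-3.8, -0.1, 5.3]
opening: 0.0117
grip_force: 30.0
```

Emit:
apply_moves:
  increments: "0 0 0 0 0 0 .02;0 0 0 0 0 0 .05;0 0 0 0 0 0 .08;0 0 0 0 0 0 .11;0 0 0 0 0 0 .13"

```text
time_s: 59.1
position: [0.624, -0.138, 0.0624]
tool_rot: [-179.7, 0.0, 64.4]
ft_force: [-5.0, 0.6, 8.1]
opening: 0.012
grip_force: 30.0
```

```bash
python3 - <<'E'
from h import *
arm.get_image("wrist");s=arm.sense();print(s["position"],s["tool_rot"],s["ft_force"],s["opening"]);go(.6246,-.1373,.06,46.4)
E
```

```text
[ 0.6240097  -0.13800971  0.06244592] [-1.79737354e+02  3.27004909e-02  6.42427003e+01] [-6.05285459  1.34242059  8.2988466 ] 0.011485858813748282
shift [0.003 0.001 0.008] turn [-0.001  0.     0.099] mm 2.6143176633032073 yaw 46.400000000000006
```

Finish the turn, release, rise and look.

Emit:
apply_moves:
  increments: "0 0 0 0 0 0 .02;0 0 0 0 0 0 .045;0 0 0 0 0 0 .07;0 0 0 0 0 0 .09;0 0 0 0 0 0 .099"

```text
time_s: 59.65
position: [0.6237, -0.1378, 0.0624]
tool_rot: [-179.7, 0.1, 46.6]
ft_force: [-6.3, 1.8, 8.8]
opening: 0.0119
grip_force: 30.0
```

Emit:
apply_moves:
  increments: "0 0 0 0 0 0 0;0 0 0 0 0 0 0;.3 0 0 0 0 0 0;.3 0 0 0 0 0 0;.3 0 0 0 0 0 0"

```text
time_s: 60.15
position: [0.6252, -0.1377, 0.0614]
tool_rot: [-179.9, 0.1, 46.8]
ft_force: [0.8, -0.6, -0.0]
opening: 0.0264
grip_force: 0.0
```

Emit:
apply_moves:
  increments: ".3 0 0 0 0 0 0;.3 0 0 -.1 0 0 0;.3 0 0 -.25 0 0 0;.3 0 0 -.4 0 0 0;.3 0 0 -.5 0 0 0"

```text
time_s: 60.65
position: [0.6262, -0.1388, 0.2144]
tool_rot: [-180.0, 0.0, 46.8]
ft_force: [1.0, 0.7, -0.6]
opening: 0.0274
grip_force: 0.0
```

Emit:
apply_moves:
  increments: ".3 -.4 .2 -.2 0 0 0;.3 -.4 .2 -.2 0 0 0;.3 -.4 .2 -.2 0 0 0;.3 -.4 .2 -.2 0 0 0;.3 -.4 .2 -.2 0 0 0"

```text
time_s: 61.15
position: [0.5864, -0.2686, 0.2721]
tool_rot: [-179.9, 0.1, 46.6]
ft_force: [-0.5, 1.0, 0.1]
opening: 0.0275
grip_force: 0.0
```

```bash
python3 -c "from lev import *;look('l4')"; python3 - <<'E'
from h import *
p=arm.camera_params("top");im,d=arm.get_image("top");P=cloud(p,d)
for n,(x,y),(a,b) in(("timer",(.70,.24),(.012,.03)),):
    m=(abs(P[...,0]-x)<.06)&(abs(P[...,1]-y)<.06)&(P[...,2]>a)&(P[...,2]<b);q=P[m];print(n,len(q),q.mean(0),q.min(0),q.max(0))
m=(P[...,2]>.066)&(P[...,2]<.074)&(abs(P[...,0]-.584)<.07)&(abs(P[...,1]-.12)<.14);q=P[m];print("plate",q.min(0),q.max(0))
f=np.load("top0.npz");print("changed px near bottle/timer",[(np.abs(im[a:b,c:e].astype(int)-f["im"][a:b,c:e]).sum(2)>90).sum() for a,b,c,e in((155,178,248,272),(138,164,284,306))])
E
```

```text
61.25 [ 0.58746306 -0.2651044   0.27043982] [-1.79746526e+02  6.78797590e-02  4.68640320e+01] [-16.  34.  57.  89. -30.  74.   2.]
post 144 [ 0.54855939 -0.0808943   0.09220915] [0.01486919 0.01453186 0.00793157] r 0.07391443303307285 q 0.46877837067875733
dial bar 407 [ 0.6250245  -0.13692831  0.07484664] ((624.7591552734375, -137.420166015625), (46.128910064697266, 11.903943061828613), 46.850074768066406)
dark 0.04 0.055 [ 0  0  0  0  0  0  0  0  0  0 12 23  0  0  0]
dark 0.055 0.07 [15  3  0  0  0  2  0  0 41 37 16 30  0  0  0]
dark 0.07 0.08 [ 7  5  0  2  2  0  0  6 38 23  8 26  0  0  0]
dark 0.08 0.086 [ 0  0  4  5  0  0  2 14 25  2  7 18  0  6  0]
crop at 0 120
timer 346 [0.69406492 0.23675785 0.0173412 ] [0.64172078 0.18048793 0.01204428] [0.74141747 0.28144901 0.02831577]
plate [0.54267992 0.01164377 0.06605455] [0.62754096 0.23430232 0.07399313]
changed px near bottle/timer [np.int64(0), np.int64(0)]
```

```bash
python3 - <<'E'
from h import *
p=arm.camera_params("top");im,d=arm.get_image("top");P=cloud(p,d)
for y in(.0787,.1665):
  for s in(1,-1):
    m=(abs(P[...,1]-y)<.012)&(abs(P[...,0]-.5843-s*.053)<.009)&(P[...,2]>.03);q=P[m];print(y,s,len(q),q.mean(0) if len(q) else 0,im[m].mean(0))
E
```

```text
0.0787 1 12 [0.63247687 0.07802726 0.05294019] [99.         68.08333333 57.83333333]
0.0787 -1 15 [0.5338106  0.07738582 0.04668641] [91.4        94.53333333 91.6       ]
0.1665 1 18 [0.63575883 0.16486558 0.05490444] [37.77777778 47.27777778 74.22222222]
0.1665 -1 9 [0.53448372 0.16557259 0.04370133] [86.44444444 89.55555556 87.44444444]
```

Both tubes are in place, with the orange and blue cap ends protruding at the right spots. Handing in.

```bash
python3 -c "
from plant import arm
print(arm.close_job())"
```

```text
the job is handed in; nothing more can be done
None
```

The job is handed in: the two tubes present lie in the cradle, the plate is seated level on its pins, both stops were pressed lightly, and the dial is at about 0.82 rad against a needle reading of about 0.81; no judging result came back.

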